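Load the stain mixer and run it by its guarded lever

TASK

Set the two amber stain jars gently and upright into the two cells of the mixer's plywood cradle, one in each, and let go of them. Then flip the steel safety catch over to its stop, clear of the run lever it blocks, and pull the run lever towards you (the robot) all the way to its stop; it springs back, so finish while still holding it there. Leave the low tin, the mallet and the gouge where they are.

Things in the scene. Friction and masses are not known exactly. Their poses are not given: they have to be found in the camera images.
- mixer: grey bench mixer bolted down; origin on the bench, x away from the robot, y left (turned up to 0.3 rad). Base plate x -70 to 110, y -180 to 180 mm, 20 mm thick. Plywood cradle x -40 to 40, y -165 to -12 mm, rim 56 mm above the bench; behind it a motor cover 61 mm high (x 53 to 103). Lever at y = 70 mm; catch at y = 142 mm, post 95 mm high
- cell_1 (a point): centre of the floor of the right-hand cell of the cradle, 25 mm above the bench; the cell is 70 mm (x) by 69 mm (y) inside, walls 5 mm thick rising 31 mm above its floor; cell centres are 74 mm apart along the mixer's y
- cell_2 (a point): the same for the left-hand cell, next to the lever
- jar_a_mid (a point): closed amber glass jar with a steel lid, round, 52 mm in diameter, 100 mm tall, 0.17 to 0.35 kg, standing upright loose on the bench at the start; this point is its centre, 50 mm above its foot; the two jars are alike and either may go in either cell
- jar_b_mid (a point): closed amber glass jar with a steel lid, round, 52 mm in diameter, 100 mm tall, 0.17 to 0.35 kg, standing upright loose on the bench at the start; this point is its centre, 50 mm above its foot; the two jars are alike and either may go in either cell
- catch (a joint): angle of the safety catch, rad: 0 shut (a steel finger lies level along y just in front of the lever's stem and stops the lever), starts at 0 to 0.12, 1.4 fully flipped, at its stop; friction keeps it wherever it is left, about 2 N at the tab moves it
- catch_tab (a point): the catch's tab: level steel rod, 12 mm thick, 62 mm long along the mixer's x; this point is 19 mm from its free (-x) end, 45 mm from the hinge. Shut, it leans 0.6 rad from upright towards the lever (mixer -y), 117 mm above the bench; flipping swings it over the top to lean 0.8 rad to mixer +y. Space around and under this end is free
- catch_hinge (a point): point on the catch's hinge axis (which runs along the mixer's x), beside catch_tab, 80 mm above the bench
- lever (a joint): angle of the run lever, rad: 0 at rest, leaning 0.35 rad away from the robot (towards the mixer's +x); 0.7 at its stop, leaning 0.35 rad the other way (towards the mixer's -x, the robot's side); a spring always returns it to 0; needs about 2 N at the grip to start and 6.5 N at the stop
- lever_grip (a point): centre of the lever's black cross bar: a level round bar 18 mm in diameter, 56 mm long along the mixer's y, on a 12 mm stem; 110 mm from the lever's hinge, about 153 mm above the bench at rest and 160 mm in mid-swing
- lever_hinge (a point): centre of the lever's hinge, whose axis runs along the mixer's y, 50 mm above the bench
- tin: bystander: low steel tin, 76 mm in diameter, 42 mm tall, standing among the jars; origin under its centre
- mallet: bystander: wooden mallet lying on the bench, head 65 x 110 x 60 mm, handle to -x of its own frame, 190 mm long overall to that side; origin under the middle of its head
- gouge: bystander: carving gouge lying on the bench, 245 mm long along its own x, 26 mm thick; origin under its middle
Not all that is in view belongs to the job. What is shaped like the part that bears jar_a_mid but blue or green is not meant.

How it is judged (in metres and radians):
On the way, in this order (a step that is already met when the one before it is completed fails the run):
1. both jars stand in the cradle, one in each cell, let go ((((horizontal distance between jar_a_mid and cell_1 below 0.02 m and z of jar_a_mid in the frame of cell_1 between 0.044 and 0.056 m and angle between jar_a_mid's own z axis and vertical below 0.12 rad) and (horizontal distance between jar_b_mid and cell_2 below 0.02 m and z of jar_b_mid in the frame of cell_2 between 0.044 and 0.056 m and angle between jar_b_mid's own z axis and vertical below 0.12 rad)) or ((horizontal distance between jar_a_mid and cell_2 below 0.02 m and z of jar_a_mid in the frame of cell_2 between 0.044 and 0.056 m and angle between jar_a_mid's own z axis and vertical below 0.12 rad) and (horizontal distance between jar_b_mid and cell_1 below 0.02 m and z of jar_b_mid in the frame of cell_1 between 0.044 and 0.056 m and angle between jar_b_mid's own z axis and vertical below 0.12 rad))) and contact force between the fingers and jar_a below 0.1 N and contact force between the fingers and jar_b below 0.1 N), for 0.2 s.
2. the safety catch is flipped over (value of joint catch above 1.15 rad), for 0.1 s.
3. the run lever is pulled to its stop (value of joint lever above 0.55 rad), for 0.2 s.
At the end, for the whole second after the job is handed in: Each jar stands upright (within 0.12 rad) on the floor of its own cell (axis within 20 mm of the cell's centre), not touched by the fingers; the catch is flipped past 1.15 rad of its 1.4; the lever is held by the robot (more than 1 N) past 0.55 rad of its 0.7 through the last second (all of step 1 and value of joint catch above 1.15 rad and value of joint lever above 0.55 rad and contact force between any of the fingers, the arm and lever above 1 N); the arm keeps its last pose, push and grip.
It fails at once if the lever is forced while the catch is still shut (value of joint catch below 0.6 rad and value of joint lever above 0.3 rad).
It fails at once if a jar is let go more than about 30 mm above where it should stand (dropped) or knocked up ((height (world z) of jar_a_mid above 0.106 m and contact force between the fingers and jar_a below 0.02 N) or (height (world z) of jar_b_mid above 0.106 m and contact force between the fingers and jar_b below 0.02 N)).
It fails at once if a jar is tipped over (angle between any of jar_a_mid, jar_b_mid's own z axis and vertical above 0.9 rad).
It fails at once if the tin, the mallet or the gouge is moved by more than 30 mm (distance of any of tin, mallet, gouge from where it was at the start of the episode above 0.03 m).
It also fails if it takes over 72 s, if anything falls off the work surface, if the arm or the gripper's body presses on something with over 40 N, if the wrist force passes 120 N, or if a joint passes its speed limit or range.

ROBOT

A 6-joint arm with a two-finger parallel gripper is mounted at the origin on the work surface. World frame = base frame: x ahead of the robot, y to its left, z up, the work surface at z = 0. Lengths are in mm, angles in rad, forces in N, time in s.
With the tool pointing down it reaches from about 350 to 975 mm from the base axis. Payload 7.1 kg.
Tool frame: the origin (TCP) lies at the very end of the fingers, on their centre line; the grasp point (between the pads) lies 19 mm behind it; z points along the fingers, x is the direction in which the jaws open and shut, and the axes are right-handed (so a half turn about z gives the same grasp; the last joint's range is limited). The gripper opens to 88 mm and grips with 3 to 60 N. Pads are 20 mm wide; open, the fingers measure 115 mm over their backs; the gripper's body (75 mm by 178 mm) begins 61 mm behind the grasp point.
Start: joints at [-0.019, 0.423, 1.63, -0, 1.089, -0.019], TCP at [624.984, 0.026, 222.675] pointing down, gripper open.
Joint ranges: [-3, 3], [-0.9, 2.11], [0.09, 2.58], [-1.31, 4.45], [0.11, 2.69], [-2.54, 2.54]. Speed limits (rad/s): [2.39, 2.39, 3.01, 3.14, 3.14, 3.14].

INTERFACE

Orientations are given as a rotation vector (axis times angle).
In Python, from workcell import * gives the robot as it stands.
- The arm moves only by the tool arm_command, never from a script. Its argument "increments" is a list of rows, each a list of 2 entries, a list of its own where there are three numbers: the shift along the tool's x, y, z in cm, then the turn about the tool's z in degrees. In form: [[[dx, dy, dz], turn], ...]. A call has 1 to 20 rows; each row shifts and turns the pose as measured when the row begins, along the tool's axes as they then stand; what a row does not reach is not made up. A row lasts 1/10 s, in which the tool goes at most 50 mm and 8.59 degrees, less where a joint would pass 70% of its speed; a pose out of reach is approached as far as the arm can. A call is refused whole if a number of a shift passes 5 or a number of a turn 8.59, either way. A call with a gripper value outside its range is refused whole. "gripper" is the opening, from 0 (shut) to 1 (fully open), set as the call begins (left out, the last holds). The fingers move at their own pace and stop on an object; the grip force is fixed at half the most. Time passes only in rows, so rows that do not move let the fingers close. It gives the time, the measured TCP pose, the force and the opening at its end, in the units of the state.
- get_obs(): the state, without advancing time (a new reading comes with each control period).
- get_image(name): name is "scene" or "side" or "wrist"; returns the picture (400x640x3 uint8, red, green, blue); there is no depth.
- camera_params(name): a dict with "K" (3x3 intrinsics, pixels), "rvec" (rotation vector, rad) and "tvec" (3), from world to camera coordinates, as OpenCV has them; the wrist camera has in their place "T_tool_cam" (4x4, takes a point from camera to tool coordinates, whose origin is the TCP and whose axes are the tool frame's). Camera axes: x right, y down, z forward; pixel columns grow to the right and rows downward; lengths in mm; the calibration is good to about 2 mm. A picture is of the moment at which its call begins: read the wrist's pose just before it. camera_params takes no time and is no camera call.
- close_job(): hands the job in, once; it reports no verdict.
The state is a dict: "t": time; "qpos": joint angles; "qvel": joint speeds; "joint_torque": joint torques, N m; "ee_pos": TCP position; "orientation": TCP orientation; "ft_force": force on the tool from outside, world axes, zero at the start; "moment": the same for the moment, N m; "width": finger opening in mm.
Only numpy, scipy, OpenCV 4.12 (cv2) and the standard library are available. Lean on these libraries where they do the work, as an engineer would, in place of code of your own. Each camera call takes 0.05 s, during which the arm holds its last target.

## Working session

There is one attempt and no reset: what is moved stays moved. The work goes in short steps, Python scripts to look and compute and a tool call to move; the robot and the scene stay as the last step left them, time stands still between calls to the robot, and variables do not carry over. Pictures are saved under pics/ and viewed, and the job is handed in when it is done.

Besides the shell and the picture viewer there is one more tool, called as a command line: name --argument value ..., lists and objects as JSON in quotes. arm_command: Moves the arm, as the interface text tells. Its arguments: {"type":"object","properties":{"increments":{"type":"array","items":{"type":"array"}},"gripper":{"type":"number"}},"required":["increments"]}

```bash
mkdir -p pics
python3 - <<'E'
from workcell import *
import cv2
print(get_obs())
for n in ["scene","side","wrist"]:
    im=get_image(n); cv2.imwrite(f"pics/{n}0.png",im[:,:,::-1])
    print(n,camera_params(n))
E
```

```text
{'t': 0.0, 'qpos': array([-1.90286464e-02,  4.23830897e-01,  1.63067956e+00,  6.97251157e-07,
        1.08860559e+00, -1.90167882e-02]), 'qvel': array([ 0.00025047, -0.00023274, -0.0004417 , -0.00019072, -0.00025745,
        0.00016767]), 'joint_torque': array([ 1.28069914e-03, -5.44622147e+01, -2.73670936e+01,  6.42951974e-02,
        2.27214623e-02, -1.51321510e-04]), 'ee_pos': array([6.24445872e+02, 1.85520165e-02, 2.21912012e+02]), 'orientation': array([-3.14156215e+00,  1.91353016e-05,  2.39246511e-03]), 'ft_force': array([ 0.98778082,  0.24729708, -0.12571849]), 'moment': array([-0.02847825, -0.0438135 ,  0.05022882]), 'width': 87.60465510540756}
scene {'K': array([[399.26323105,   0.        , 317.63399362],
       [  0.        , 399.26323105, 206.01397945],
       [  0.        ,   0.        ,   1.        ]]), 'rvec': array([ 0.91725429,  2.69212913, -0.84181541]), 'tvec': array([ 434.30009119, -155.78499335, 1694.39110577])}
side {'K': array([[514.80666192,   0.        , 319.12243958],
       [  0.        , 514.80666192, 198.41931935],
       [  0.        ,   0.        ,   1.        ]]), 'rvec': array([ 2.38237092, -0.75926501,  0.27378567]), 'tvec': array([-419.42970607,  237.69417352, 1567.47665163])}
wrist {'K': array([[313.76929116,   0.        , 323.0793451 ],
       [  0.        , 313.76929116, 198.3548185 ],
       [  0.        ,   0.        ,   1.        ]]), 'T_tool_cam': array([[ 9.99999856e-01,  1.41113277e-04, -5.16910756e-04,
         3.79877177e-01],
       [-8.96214487e-06,  9.68968506e-01,  2.47184212e-01,
        -6.76849012e+01],
       [ 5.35751217e-04, -2.47184172e-01,  9.68968368e-01,
        -1.62937070e+02],
       [ 0.00000000e+00,  0.00000000e+00,  0.00000000e+00,
         1.00000000e+00]])}
```

View pics/scene0.png

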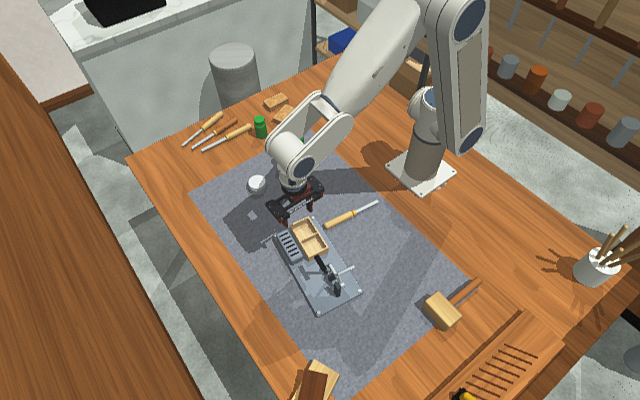

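View pics/side0.png

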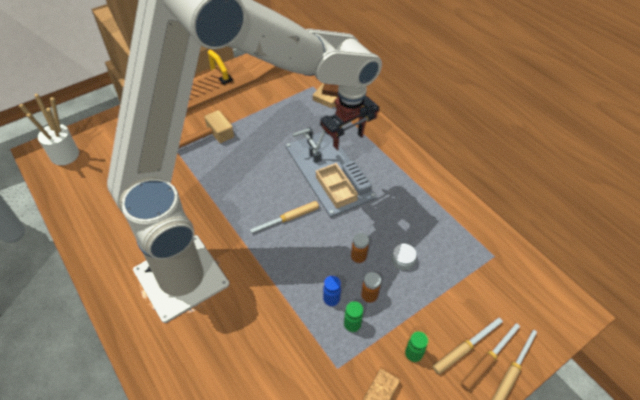

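View pics/wrist0.png

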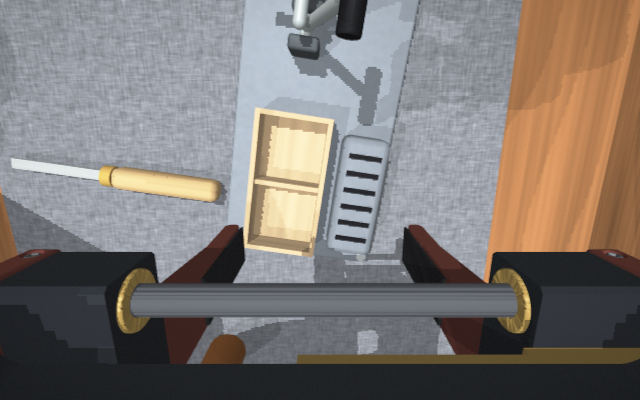

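```bash
cat > h.py <<'E'
import numpy as np, cv2
from workcell import *
def cam(n,obs=None):
    p=camera_params(n);K=p["K"]
    if n!="wrist":
        R=cv2.Rodrigues(p["rvec"])[0]; return K,R,np.array(p["tvec"])
    o=obs or get_obs(); T=np.eye(4);T[:3,:3]=cv2.Rodrigues(np.array(o["orientation"]))[0];T[:3,3]=o["ee_pos"]
    M=np.linalg.inv(T@p["T_tool_cam"]); return K,M[:3,:3],M[:3,3]
def ray(c,uv):
    K,R,t=c; d=R.T@np.linalg.inv(K)@np.array([uv[0],uv[1],1.]); return -R.T@t,d/np.linalg.norm(d)
def onz(c,uv,z):
    o,d=ray(c,uv); return o+d*(z-o[2])/d[2]
def proj(c,P):
    K,R,t=c; q=K@(R@np.array(P,float)+t); return q[:2]/q[2]
def tri(c1,u1,c2,u2):
    o1,d1=ray(c1,u1);o2,d2=ray(c2,u2)
    s=np.linalg.lstsq(np.c_[d1,-d2],o2-o1,rcond=None)[0]
    a=o1+s[0]*d1;b=o2+s[1]*d2; return (a+b)/2,np.linalg.norm(a-b)
E
python3 - <<'E'
from h import *
im=cv2.imread("pics/side0.png")
cv2.imwrite("pics/s1.png",cv2.resize(im[100:340,230:450],None,fx=2.4,fy=2.4,interpolation=cv2.INTER_CUBIC))
im=cv2.imread("pics/scene0.png")
cv2.imwrite("pics/s2.png",cv2.resize(im[150:330,230:390],None,fx=3.3,fy=3.3,interpolation=cv2.INTER_CUBIC))
c=cam("side")
for uv in [(362,238),(373,280),(405,247)]:
    print(onz(c,uv,100),onz(c,uv,42))
E
```

```text
[ 489.89616379 -254.87830443  100.        ] [ 517.42270616 -227.27000004   42.        ]
[ 426.91686849 -383.9995047   100.        ] [ 451.60427069 -362.21205276   42.        ]
[ 574.09545774 -353.16381565  100.        ] [ 605.4177491  -329.98627444   42.        ]
```

View pics/s1.png

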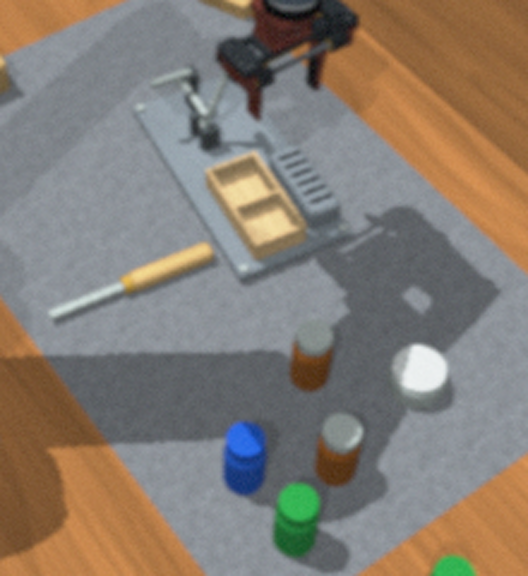

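View pics/s2.png

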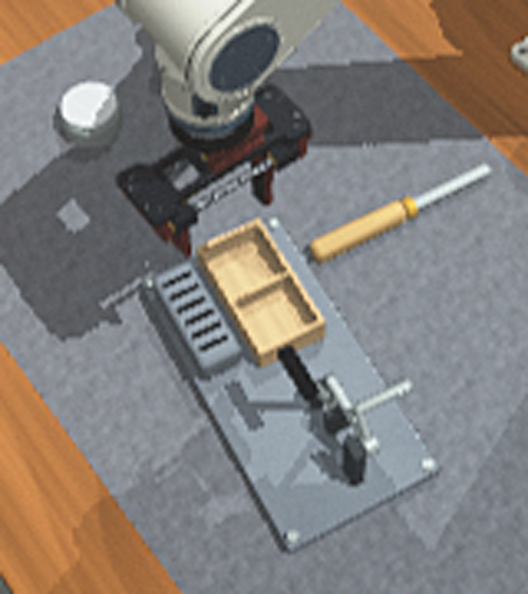

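arm_command --increments '[[[-1.6, 4.3, -0.6], 0], [[-1.6, 4.3, -0.6], 0], [[-1.6, 4.3, -0.6], 0], [[-1.6, 4.3, -0.6], 0], [[-1.6, 4.3, -0.6], 0], [[-1.6, 4.3, -0.6], 0], [[-1.6, 4.3, -0.6], 0], [[-1.6, 4.3, -0.6], 0], [[-1.6, 4.3, -0.6], 0], [[-1.6, 4.3, -0.6], 0], [[0, 0, 0], 0], [[0, 0, 0], 0]]' --gripper 1

```text
t: 1.35
ee_pos: [457.8, -445.3, 280.9]
orientation: [-3.14, -0.005, 0.008]
ft_force: [-0.1, 0.2, -0.6]
width: 87.9
```

Run:
```python
from h import *
import pickle
o=get_obs(); im=get_image("wrist"); print(o["ee_pos"],o["orientation"],o["t"])
pickle.dump(o,open("o1.pkl","wb"))
cv2.imwrite("pics/w1.png",im[:,:,::-1]); s=get_image("scene");cv2.imwrite("pics/scene1.png",s[:,:,::-1])
s=get_image("side");cv2.imwrite("pics/side1.png",s[:,:,::-1])
```

```text
[ 457.75718034 -445.25877277  280.87532062] [-3.14022915 -0.00546201  0.00791958] 1.35
```

View pics/w1.png

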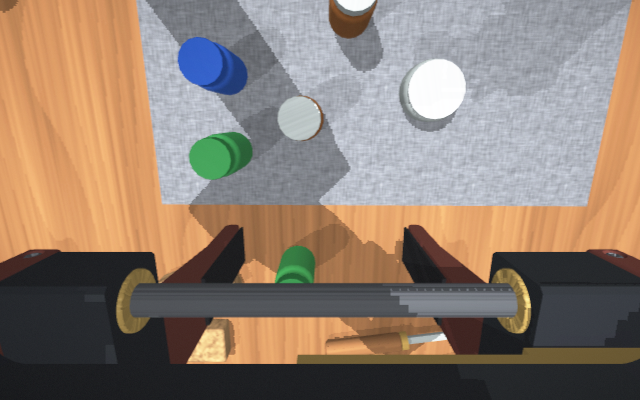

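View pics/scene1.png

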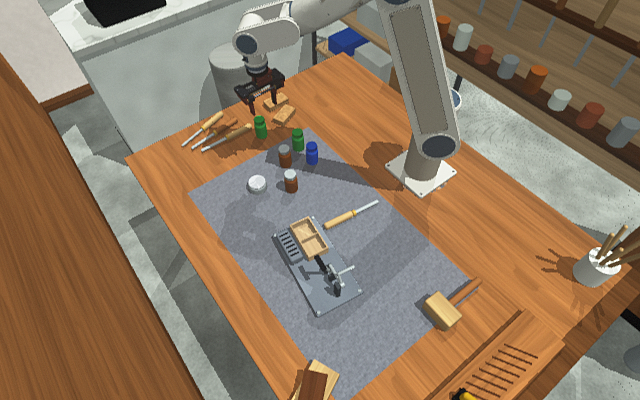

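Run:
```python
from h import *
import pickle
o=pickle.load(open("o1.pkl","rb")); c=cam("wrist",o)
for n,uv,z in [("B",(300,118),100),("A",(354,-6),100),("tin",(437,89),42),("blue",(204,62),100),("green",(213,158),100)]: print(n,onz(c,uv,z))
im=cv2.imread("pics/w1.png"); 
c2=cam("scene");c3=cam("side")
s=cv2.imread("pics/scene1.png");
cv2.imwrite("pics/z1.png",cv2.resize(s[200:330,240:390],None,fx=5,fy=4.6,interpolation=cv2.INTER_CUBIC))
cv2.imwrite("pics/z2.png",cv2.resize(s[110:205,240:340],None,fx=6,fy=6,interpolation=cv2.INTER_CUBIC))
s=cv2.imread("pics/side1.png")
cv2.imwrite("pics/z3.png",cv2.resize(s[110:240,270:400],None,fx=4.6,fy=4.6,interpolation=cv2.INTER_CUBIC))
```

```text
B [ 432.28775716 -377.09542608  100.        ]
A [ 486.38845806 -260.39009385  100.        ]
tin [ 594.41156453 -342.35405914   42.        ]
blue [ 335.08838164 -322.07195546  100.        ]
green [ 336.17363085 -419.94542053  100.        ]
```

View pics/z1.png

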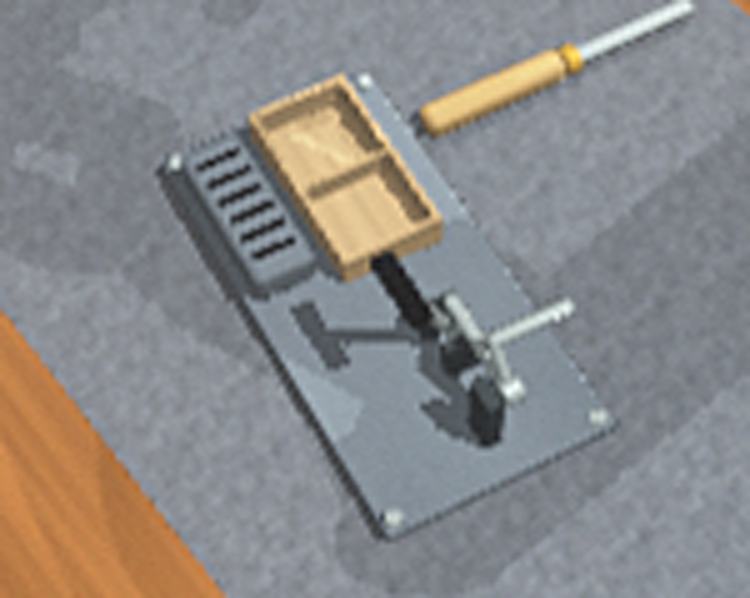

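View pics/z2.png

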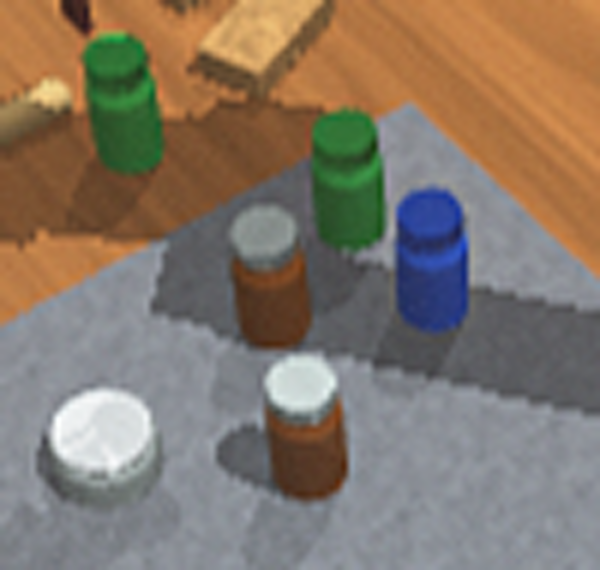

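View pics/z3.png

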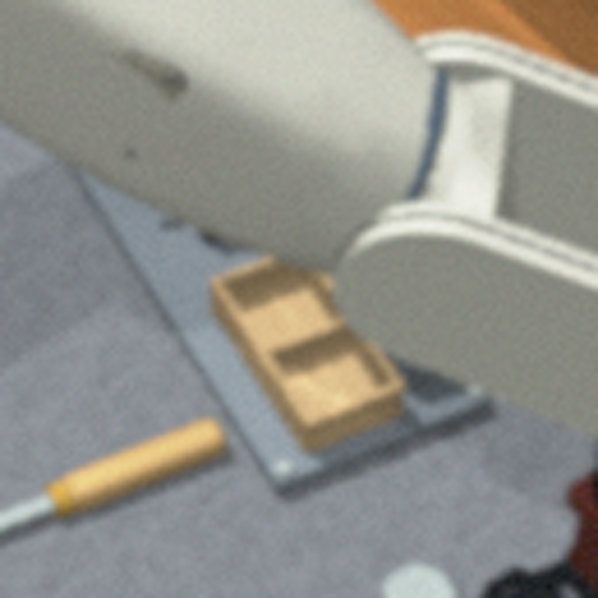

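Run:
```python
from h import *
c=cam("scene"); s=cam("side")
f=lambda p:(240+p[0]/5,200+p[1]/4.6)
for n,uv in [("A",(240+300/6,110+380/6)),("B",(240+265/6,110+230/6))]: print(n,onz(c,uv,100))
print("side A B",onz(s,(360.8,240.0),100),onz(s,(230+341/2.4,100+434/2.4),100))
print("scene rim"); R=[onz(c,f(p),56) for p in [(250,118),(345,78),(440,228),(345,272)]]
for r in R: print(r)
print(sum(R)/4)
print("bolts/base corners z20");
for p in [(165,165),(368,72),(613,423),(388,537)]: print(onz(c,f(p),20))
o={"ee_pos":np.array([624.45,0.02,221.9]),"orientation":np.array([-3.14156215e+00,1.9e-05,2.392e-03])}
w=cam("wrist",o); print("wrist rim"); R=[onz(w,p,56) for p in [(257,108),(334,120),(313,256),(245,248)]]
for r in R: print(r)
print(sum(R)/4)
```

```text
A [ 488.55903266 -251.70075828  100.        ]
B [ 431.51496497 -374.50413715  100.        ]
side A B [ 482.51887891 -258.40978068  100.        ] [ 423.12181708 -384.56525064  100.        ]
scene rim
[613.93237745 -78.93590315  56.        ]
[535.44605008 -66.39464881  56.        ]
[564.53367451  86.02454644  56.        ]
[640.57374541  74.8999565   56.        ]
[588.62146186   3.89848774  56.        ]
bolts/base corners z20
[ 679.53621553 -101.11096119   20.        ]
[504.87023991 -79.65663102  20.        ]
[560.12695435 272.29738605  20.        ]
[734.55876455 246.86530346  20.        ]
wrist rim
[557.79365664  77.78187728  56.        ]
[635.50523634  66.04677562  56.        ]
[612.96285611 -83.69545491  56.        ]
[536.35178964 -73.99969984  56.        ]
[585.65338468  -3.46662546  56.        ]
```

arm_command --increments '[[[-1.3, -3.5, 0], 0], [[-1.3, -3.4, 0], 0], [[0, 0, 4], 0], [[0, 0, 4], 0], [[0, 0, 2], 0], [[0, 0, 0], 0]]'

```text
t: 2.1
ee_pos: [435.1, -364.0, 179.6]
orientation: [-3.141, -0.029, 0.004]
ft_force: [0.0, 0.8, 0.1]
width: 88.1
```

Run:
```python
from h import *
o=get_obs(); im=get_image("wrist"); print(o["ee_pos"],o["orientation"],o["t"])
cv2.imwrite("pics/w2.png",im[:,:,::-1])
```

```text
[ 435.13196941 -363.95448173  179.61815494] [-3.14113021 -0.02897749  0.00367325] 2.1
```

View pics/w2.png

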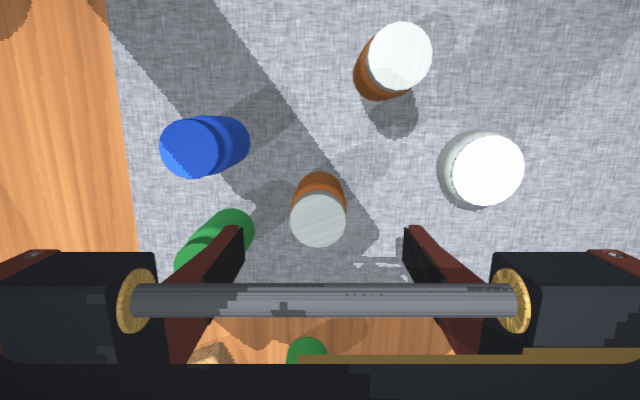

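```bash
cat >> h.py <<'E'
def rel(P,o=None):
    o=o or get_obs(); R=cv2.Rodrigues(np.array(o["orientation"]))[0]; return R.T@(np.array(P,float)-o["ee_pos"])
E
python3 - <<'E'
from h import *
o=get_obs(); print(o["ee_pos"],o["orientation"]); c=cam("wrist",o); R=cv2.Rodrigues(np.array(o["orientation"]))[0];print(R.round(3))
B=onz(c,(318,220),100);A=onz(c,(400,56),100);T=onz(c,(487,170),42);print(B,A,T,rel([*B[:2],60]))
im=cv2.imread("pics/w2.png");
for p in [(318,220),(400,56)]:
    pass
E
```

```text
[ 435.71093043 -364.47228685  180.89026812] [ 3.14078179e+00  2.88860857e-02 -1.72001319e-03]
[[ 1.     0.018 -0.001]
 [ 0.018 -1.    -0.001]
 [-0.001  0.001 -1.   ]]
[ 431.97047533 -377.3587185   100.        ] [ 489.08143647 -252.47535372  100.        ] [ 594.33075763 -342.51856118   42.        ] [ -3.84368041  12.7347613  120.90310181]
```

arm_command --increments '[[[-0.4, 1.3, 0], 0], [[0, 0, 0], 0], [[0, 0, 3], 0], [[0, 0, 3], 0], [[0, 0, 3], 0], [[0, 0, 2], 0], [[0, 0, 0.5], 0], [[0, 0, 0], 0]]'

```text
t: 2.95
ee_pos: [439.7, -386.8, 74.0]
orientation: [3.126, 0.028, 0.023]
ft_force: [-0.6, -0.8, 0.7]
width: 87.9
```

Run:
```python
from h import *
print(get_obs()["ee_pos"],rel([432,-377.2,58]))
im=get_image("side");cv2.imwrite("pics/s3.png",cv2.resize(im[200:340,290:450,::-1],None,fx=3.5,fy=3.5))
```

```text
[ 439.72017136 -386.78777155   73.99890098] [-7.78252628 -9.97087725 15.73229587]
```

View pics/s3.png

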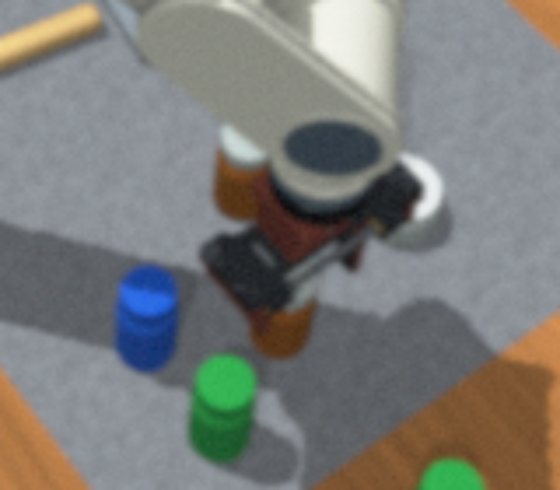

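arm_command --increments '[[[-0.8, -1.0, 0], 0], [[0, 0, 0], 0], [[0, 0, 0.8], 0], [[0, 0, 0], 0]]'

```text
t: 3.4
ee_pos: [432.9, -378.0, 70.0]
orientation: [3.121, 0.028, 0.032]
ft_force: [0.1, 1.1, -0.1]
width: 87.4
```

Run:
```python
from h import *
o=get_obs();print(o["orientation"],o["ee_pos"],rel([432,-377.2,58]))
```

```text
[3.12084309 0.02784705 0.03182248] [ 432.87162974 -377.97411322   69.96585698] [-1.09910865 -1.03619225 11.92723727]
```

arm_command --increments '[[[-0.1, -0.1, 0.8], 0], [[0, 0, 0.4], 0], [[0, 0, 0], 0]]'

```text
t: 3.7
ee_pos: [432.4, -377.5, 57.1]
orientation: [3.12, 0.028, 0.033]
ft_force: [-0.1, -0.4, -1.3]
width: 87.8
```

arm_command --increments '[[[0, 0, 0], 0], [[0, 0, 0], 0], [[0, 0, 0], 0], [[0, 0, 0], 0], [[0, 0, 0], 0], [[0, 0, 0], 0], [[0, 0, 0], 0], [[0, 0, 0], 0]]' --gripper 0

```text
t: 4.5
ee_pos: [432.2, -377.5, 56.8]
orientation: [3.121, 0.028, 0.032]
ft_force: [-0.9, -0.6, -1.7]
width: 50.9
```

arm_command --increments '[[[0, 0, -2], 0], [[0, 0, -3], 0], [[0, 0, -3.5], 0], [[0, 0, -3.5], 0], [[0, 0, -2], 0], [[1.1, -2, 0], 0.9], [[1.1, -3.2, 0], 0.9], [[1.1, -3.2, 0], 0.9], [[1.1, -3.2, 0], 0.9], [[1.1, -3.2, 0], 0.9], [[1.1, -3.2, 0], 0.9], [[1.1, -3.2, 0], 0.9], [[1.1, -3.2, 0], 0.9], [[1.1, -3.2, 0], 0.9], [[1.1, -3, 0], 0.9], [[1, -2, 0], 0.9], [[0, 0, 0], 0], [[0, 0, 0], 0]]'

```text
t: 6.3
ee_pos: [569.3, -42.5, 193.7]
orientation: [3.117, -0.256, 0.019]
ft_force: [1.3, -1.1, -2.4]
width: 50.9
```

Run:
```python
from h import *
import pickle
o=get_obs();print(o["orientation"],o["ee_pos"],o["t"],o["width"])
pickle.dump(o,open("o3.pkl","wb"))
im=get_image("wrist");cv2.imwrite("pics/w3.png",im[:,:,::-1])
im=get_image("side");cv2.imwrite("pics/s4.png",cv2.resize(im[100:340,230:450,::-1],None,fx=2.4,fy=2.4))
```

```text
[ 3.11707233 -0.25609401  0.01855238] [569.34227239 -42.4592191  193.70086872] 6.3 50.94857716660136
```

View pics/w3.png

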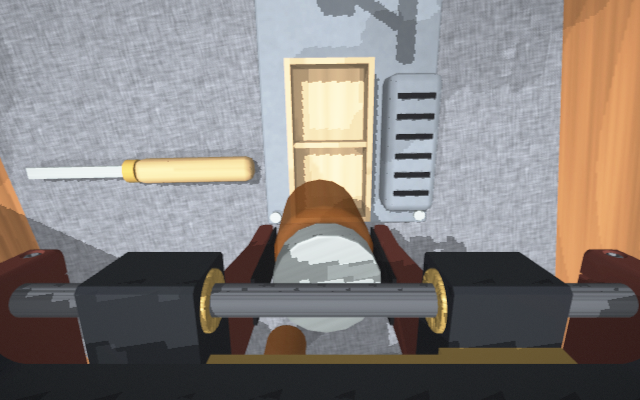

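View pics/s4.png

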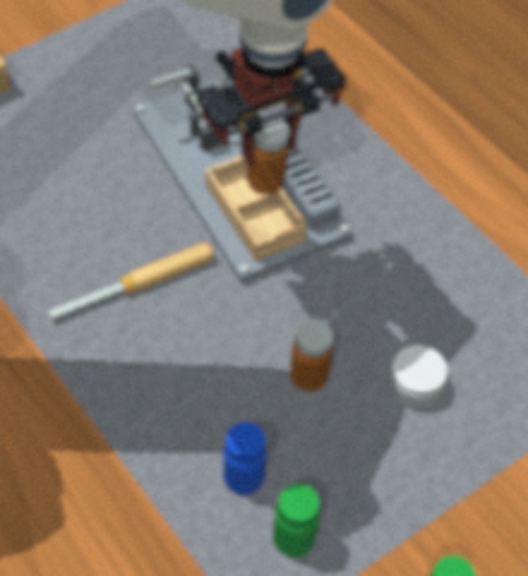

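Run:
```python
from h import *
import pickle
o=pickle.load(open("o3.pkl","rb"));w=cam("wrist",o)
R=cv2.Rodrigues(np.array(o["orientation"]))[0];print(R.round(3))
a,b=onz(w,(284.5,57.5),56),onz(w,(375,57.5),56);l,r=onz(w,(288.5,145),56),onz(w,(373,145),56);bl,br=onz(w,(289,217),56),onz(w,(372,222),56)
print(a,b,b-a,np.linalg.norm(b-a));print(l,r,(l+r)/2,np.linalg.norm(r-l));print(bl,br)
for p,q in [((262,60),(275,217)),((439,0),(420,215))]: print(onz(w,p,20),onz(w,q,20))
th=np.arctan2((b-a)[1],(b-a)[0]);print("th",th)
th=-0.155
x=np.array([np.cos(th),np.sin(th)]);y=np.array([-x[1],x[0]])
m=(a+b)[:2]/2-76.5*y;print("from far edge",m,"divider",((l+r)/2)[:2])
```

```text
[[ 0.987 -0.163  0.011]
 [-0.163 -0.986 -0.015]
 [ 0.013  0.013 -1.   ]]
[556.92196679  79.07155342  56.        ] [635.80842418  66.18900126  56.        ] [ 78.88645739 -12.88255216   0.        ] 79.93142879873427
[545.78177789   3.49694013  56.        ] [624.69027063  -9.64498     56.        ] [585.23602426  -3.07401994  56.        ] 79.99537668888833
[532.58011124 -66.8726273   56.        ] [614.25619082 -86.12416025  56.        ]
[531.90835517  86.69680781  20.        ] [511.51441063 -75.48730792  20.        ]
[708.90917573 111.29495116  20.        ] [ 673.04885761 -100.47188977   20.        ]
th -0.16187608480734206
from far edge [584.55511789  -2.95260476] divider [585.23602426  -3.07401994]
```

arm_command --increments '[[[0.9, -0.5, 0], 0], [[0, 0, 0], 0], [[0, 0, 2], 0], [[0, 0, 2], 0], [[0, 0, 2], 0], [[0, 0, 1], 0], [[0, 0, 0], 0], [[0, 0, 0], 0]]'

```text
t: 7.2
ee_pos: [581.4, -45.5, 123.5]
orientation: [3.116, -0.268, 0.024]
ft_force: [0.0, 0.1, -3.7]
width: 51.0
```

Run:
```python
from h import *
o=get_obs();print(o["orientation"],o["ee_pos"],o["t"],rel([579.1,-39,83]))
im=get_image("wrist");cv2.imwrite("pics/w4.png",im[:,:,::-1])
im=get_image("side");cv2.imwrite("pics/s5.png",cv2.resize(im[100:240,280:400,::-1],None,fx=4,fy=4))
```

```text
[ 3.11551467 -0.26788495  0.02373403] [581.36653142 -45.46492121 123.50333576] 7.2 [-3.99857167 -6.51436298 40.36120759]
```

View pics/w4.png

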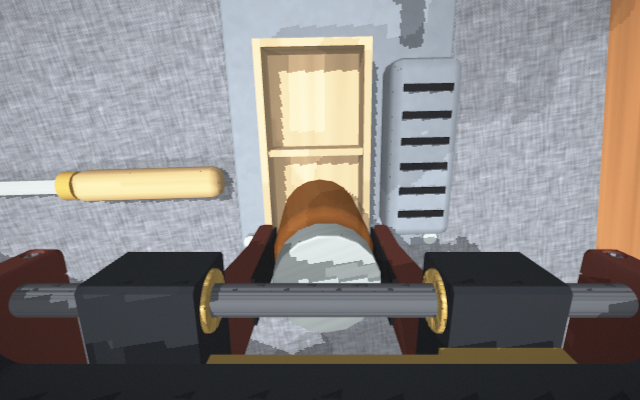

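View pics/s5.png

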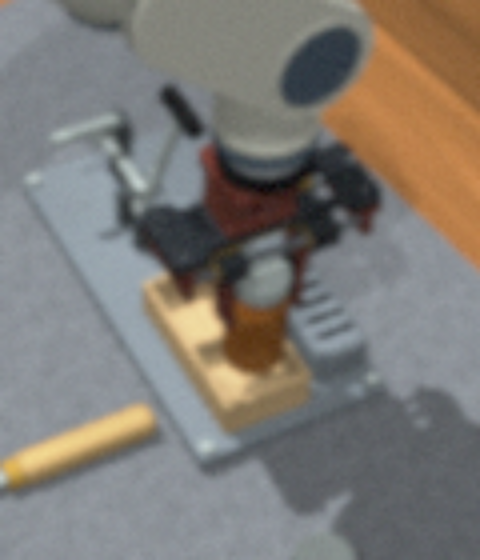

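arm_command --increments '[[[-0.4, -0.6, 0], 0], [[0, 0, 0], 0], [[0, -0.05, 1], 0], [[0, -0.05, 1], 0], [[0, 0, 0.5], 0], [[0, 0, 0], 0], [[0, 0, 0], 0]]'

```text
t: 8.0
ee_pos: [580.2, -37.3, 98.4]
orientation: [3.116, -0.267, 0.03]
ft_force: [0.5, -0.3, -2.8]
width: 50.8
```

Run:
```python
from h import *
o=get_obs();print(o["orientation"],o["ee_pos"],o["t"],rel([579.1,-39,83]))
im=get_image("wrist");cv2.imwrite("pics/w5.png",im[:,:,::-1])
c=cam("wrist",o);l,r=onz(c,(0,0),56),0
```

```text
[ 3.11563552 -0.26661039  0.03010289] [580.17801241 -37.25634225  98.41423946] 8.0 [-1.08079091  1.70516956 15.41835008]
```

View pics/w5.png

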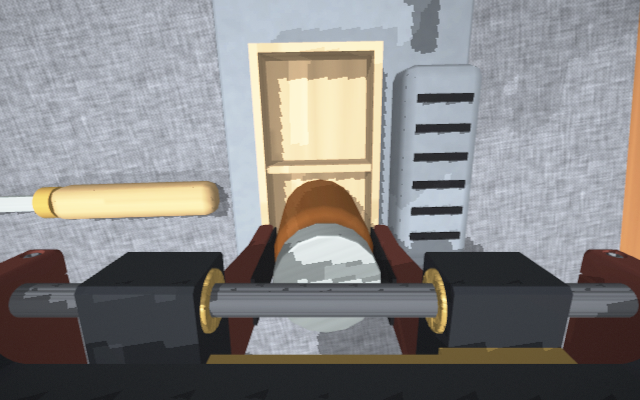

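arm_command --increments '[[[-0.1, 0.1, 0.5], 0], [[0, 0, 0.4], 0], [[0, 0, 0.3], 0], [[0, 0, 0], 0]]'

```text
t: 8.45
ee_pos: [579.4, -38.6, 85.8]
orientation: [3.116, -0.267, 0.031]
ft_force: [0.1, -0.6, -2.8]
width: 51.0
```

arm_command --increments '[[[0, 0, 0.2], 0], [[0, 0, 0], 0]]'

```text
t: 8.65
ee_pos: [579.5, -38.6, 83.6]
orientation: [3.116, -0.267, 0.031]
ft_force: [1.0, -0.4, -3.2]
width: 51.1
```

arm_command --increments '[[[0, 0, 0.15], 0], [[0, 0, 0], 0]]'

```text
t: 8.85
ee_pos: [579.7, -38.6, 82.1]
orientation: [3.116, -0.267, 0.032]
ft_force: [-0.2, 0.6, -2.2]
width: 51.0
```

arm_command --increments '[[[0, 0, 0.15], 0], [[0, 0, 0], 0]]'

```text
t: 9.05
ee_pos: [580.3, -38.5, 82.0]
orientation: [3.116, -0.267, 0.033]
ft_force: [0.0, 0.2, -2.0]
width: 51.0
```

arm_command --increments '[[[0, 0, 0], 0], [[0, 0, 0], 0], [[0, 0, 0], 0], [[0, 0, 0], 0], [[0, 0, 0], 0]]' --gripper 1

```text
t: 9.55
ee_pos: [581.6, -38.7, 82.9]
orientation: [3.116, -0.267, 0.038]
ft_force: [-0.6, 0.2, 0.2]
width: 86.0
```

Run:
```python
from h import *
o=get_obs();print(o["orientation"],o["ee_pos"],o["t"],o["width"],o["ft_force"])
im=get_image("side");cv2.imwrite("pics/s6.png",cv2.resize(im[100:240,280:400,::-1],None,fx=4,fy=4))
```

```text
[ 3.11567107 -0.26728473  0.03810377] [581.58796933 -38.67775574  82.919322  ] 9.55 86.0160480345954 [-0.57446985  0.20815108  0.16207132]
```

View pics/s6.png

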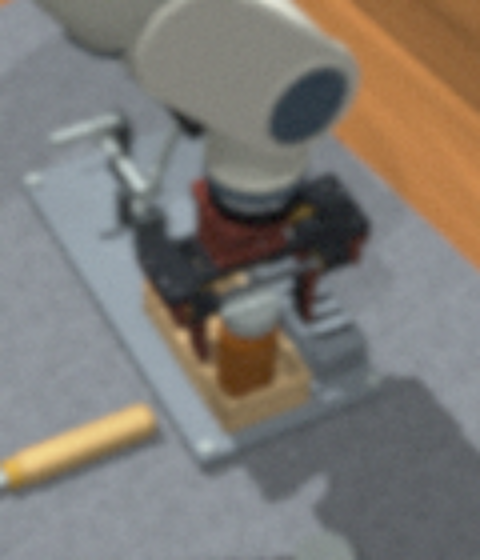

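arm_command --increments '[[[0, 0, -1], 0], [[0, 0, -3], 0], [[0, 0, -4], 0], [[0, 0, -3], 0], [[-0.5, 2, 0], 0], [[-0.8, 3, 0], 0], [[-0.8, 3.5, 0], 0], [[-0.8, 3.5, 0], 0], [[-0.8, 3.5, 0], 0], [[-0.8, 3, 0], 0], [[-0.8, 2.2, 0], 0], [[-0.2, 1, 0], 0], [[0, 0, 0], 0], [[0, 0, 0], 0]]'

```text
t: 11.0
ee_pos: [487.2, -247.9, 208.6]
orientation: [3.113, -0.264, 0.054]
ft_force: [-0.2, -0.5, 0.4]
width: 87.8
```

Run:
```python
from h import *
import pickle
o=get_obs();print(o["orientation"],o["ee_pos"],o["t"],rel([489,-252.5,60]))
im=get_image("wrist");cv2.imwrite("pics/w6.png",im[:,:,::-1])
pickle.dump(o,open("o6.pkl","wb"))
```

```text
[ 3.11347472 -0.26351756  0.05355175] [ 487.16925361 -247.93498475  208.6414688 ] 11.0 [ -2.7128852    2.17351212 148.68218905]
```

View pics/w6.png

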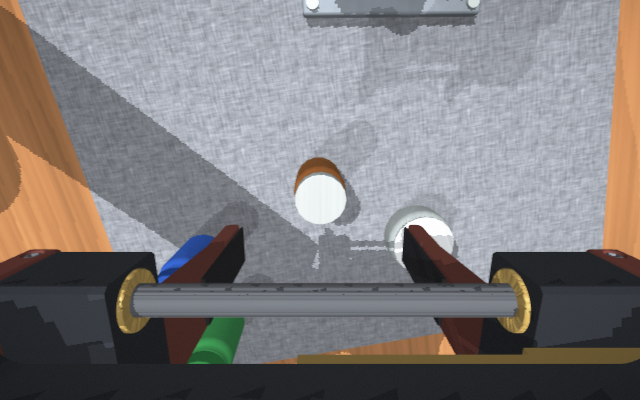

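Run:
```python
from h import *
import pickle
o=pickle.load(open("o6.pkl","rb"));c=cam("wrist",o);A=onz(c,(320.5,199),100);print(A,rel([*A[:2],60],o)); print(cv2.Rodrigues(o["orientation"])[0].round(3))
```

```text
[ 488.26766549 -251.82928603  100.        ] [ -3.546873     1.63567479 148.64522393]
[[ 0.985 -0.168  0.033]
 [-0.168 -0.986 -0.019]
 [ 0.036  0.014 -0.999]]
```

arm_command --increments '[[[-0.3, 0.2, 0], 0], [[0, 0, 2], 0], [[0, 0, 3], 0], [[0, 0, 3], 0], [[0, 0, 2], 0], [[0, 0, 0], 0], [[0, 0, 0], 0]]'

```text
t: 11.75
ee_pos: [491.0, -246.3, 107.1]
orientation: [3.114, -0.248, 0.058]
ft_force: [-0.0, 0.9, -0.1]
width: 88.1
```

Run:
```python
from h import *
o=get_obs();print(o["orientation"],o["ee_pos"],o["t"],rel([488.6,-252.2,57]))
```

```text
[ 3.11413019 -0.24849919  0.05836845] [ 490.99839337 -246.32317735  107.05069998] 11.75 [-3.36795988  5.48240697 50.03960395]
```

arm_command --increments '[[[-0.3, 0.6, 0], 0], [[0, 0, 0], 0], [[0, 0, 1.5], 0], [[0, 0, 1.5], 0], [[0, 0, 0], 0], [[0, 0, 0], 0]]'

```text
t: 12.35
ee_pos: [490.6, -254.0, 79.4]
orientation: [3.111, -0.248, 0.07]
ft_force: [-0.4, 0.2, -0.8]
width: 87.5
```

Run:
```python
from h import *
o=get_obs();print(o["orientation"],o["ee_pos"],o["t"],rel([488.6,-252.2,57]))
```

```text
[ 3.11079648 -0.24756071  0.06957278] [ 490.60335403 -254.02042373   79.44209197] 12.35 [-3.2959349  -1.8516931  22.28638391]
```

arm_command --increments '[[[-0.3, -0.2, 1], 0], [[0, 0, 0.8], 0], [[0, 0, 0.4], 0], [[0, 0, 0], 0], [[0, 0, 0], 0]]'

```text
t: 12.85
ee_pos: [489.0, -252.0, 55.9]
orientation: [3.111, -0.248, 0.071]
ft_force: [0.3, -0.6, -0.0]
width: 87.9
```

arm_command --increments '[[[0, 0, 0], 0], [[0, 0, 0], 0], [[0, 0, 0], 0], [[0, 0, 0], 0], [[0, 0, 0], 0], [[0, 0, 0], 0], [[0, 0, 0], 0]]' --gripper 0

```text
t: 13.55
ee_pos: [489.4, -252.3, 56.7]
orientation: [3.11, -0.248, 0.072]
ft_force: [-0.7, 0.1, -0.7]
width: 51.1
```

arm_command --increments '[[[0, 0, -2], 0], [[0, 0, -3], 0], [[0, 0, -4], 0], [[0, 0, -4], 0], [[0, 0, -3], 0], [[0.5, -2, 0], 0], [[0.6, -3, 0], 0], [[0.6, -3, 0], 0], [[0.6, -3.2, 0], 0], [[0.6, -3.2, 0], 0], [[0.6, -3.2, 0], 0], [[0.6, -3, 0], 0], [[0.6, -3, 0], 0], [[0.5, -2, 0], 0], [[0.2, -1.5, 0], 0], [[0, 0, 0], 0], [[0, 0, 0], 0]]'

```text
t: 15.25
ee_pos: [576.8, 21.5, 216.4]
orientation: [3.112, -0.251, 0.056]
ft_force: [0.9, -0.1, -1.0]
width: 51.0
```

Run:
```python
from h import *
import pickle
o=get_obs();print(o["orientation"],o["ee_pos"],o["t"],o["width"],rel([590.9,33.5,83]))
print(cv2.Rodrigues(o["orientation"])[0].round(3))
im=get_image("wrist");cv2.imwrite("pics/w7.png",im[:,:,::-1])
im=get_image("side");cv2.imwrite("pics/s7.png",cv2.resize(im[80:240,260:420,::-1],None,fx=3.5,fy=3.5))
pickle.dump(o,open("o7.pkl","wb"))
```

```text
[ 3.11201994 -0.25146909  0.05633057] [576.76292641  21.53508304 216.41222556] 15.25 50.9879371934733 [  7.02855791 -16.20933426 133.5278805 ]
[[ 0.986 -0.161  0.034]
 [-0.16  -0.987 -0.022]
 [ 0.037  0.016 -0.999]]
```

View pics/w7.png

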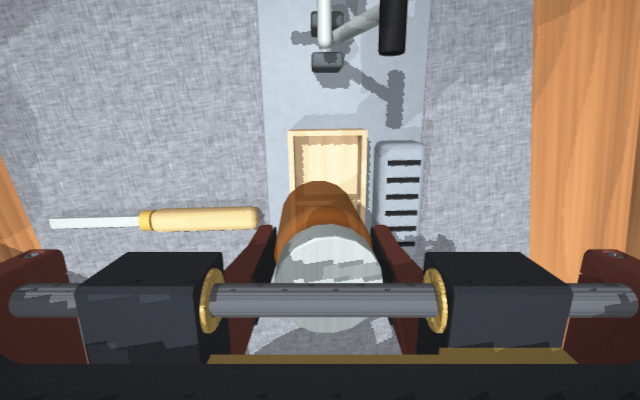

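View pics/s7.png

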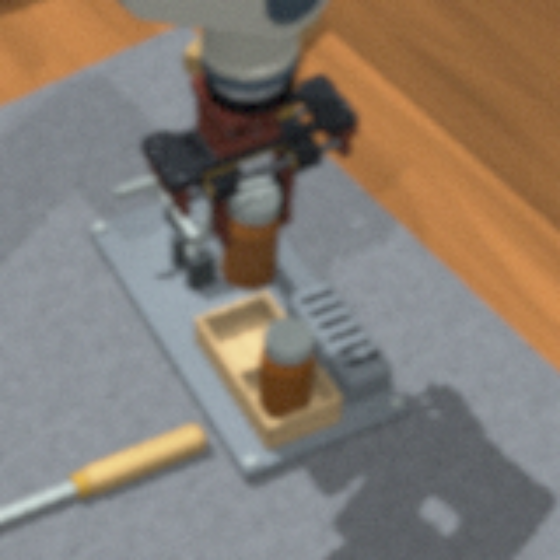

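Run:
```python
from h import *
import pickle
o=pickle.load(open("o7.pkl","rb"));c=cam("wrist",o)
a,b=onz(c,(288.5,130),56),onz(c,(367.5,130),56);d=(b-a)/np.linalg.norm(b-a);print(a,b,np.linalg.norm(b-a),np.arctan2(d[1],d[0]))
th=-.16;y=np.array([-np.sin(th),np.cos(th)]);print("cell2",(a+b)[:2]/2-39.5*y)
# bar ends of lever, at z~153
print("bar",onz(c,(392,52),153))
print("catch tab",onz(c,(325,46),117))
```

```text
[557.28404096  79.22711183  56.        ] [635.78478846  66.32816942  56.        ] 79.55344161842854 -0.16286084256610464
cell2 [590.24134555  33.78216293]
bar [642.1464482 121.778438  153.       ]
catch tab [601.23968786 138.68500456 117.        ]
```

arm_command --increments '[[[0.5, -1.6, 0], 0], [[0, 0, 0], 0], [[0, -0.05, 2], 0], [[0, -0.05, 2], 0], [[0, -0.05, 2], 0], [[0, 0, 1], 0], [[0, 0, 0], 0], [[0, 0, 0], 0]]'

```text
t: 16.15
ee_pos: [589.1, 33.9, 146.3]
orientation: [3.111, -0.261, 0.062]
ft_force: [0.4, -0.3, -1.5]
width: 51.5
```

Run:
```python
from h import *
o=get_obs();print(o["orientation"],o["ee_pos"],o["t"],rel([590,33.5,83]))
im=get_image("side");cv2.imwrite("pics/s8.png",cv2.resize(im[80:240,260:420,::-1],None,fx=3.5,fy=3.5))
```

```text
[ 3.11105338 -0.26061075  0.06215235] [589.12837429  33.85140791 146.29678831] 16.15 [-1.69362769 -0.78819839 63.27619614]
```

View pics/s8.png

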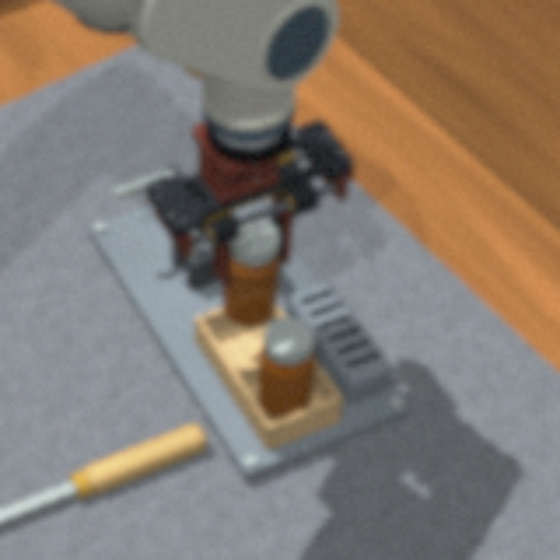

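arm_command --increments '[[[-0.1, -0.05, 1], 0], [[0, -0.05, 1], 0], [[0, -0.05, 1], 0], [[0, 0, 0.7], 0], [[0, 0, 0], 0], [[0, 0, 0], 0]]'

```text
t: 16.8
ee_pos: [591.1, 34.8, 108.0]
orientation: [3.111, -0.261, 0.067]
ft_force: [-0.4, -0.0, -2.2]
width: 51.3
```

Run:
```python
from h import *
o=get_obs();print(o["orientation"],o["ee_pos"],o["t"],rel([590,33.5,83]))
im=get_image("wrist");cv2.imwrite("pics/w9.png",im[:,:,::-1])
```

```text
[ 3.11136805 -0.26074771  0.06726409] [591.12478943  34.80926962 107.96011813] 16.8 [-2.00063974  1.10577657 24.91508647]
```

View pics/w9.png

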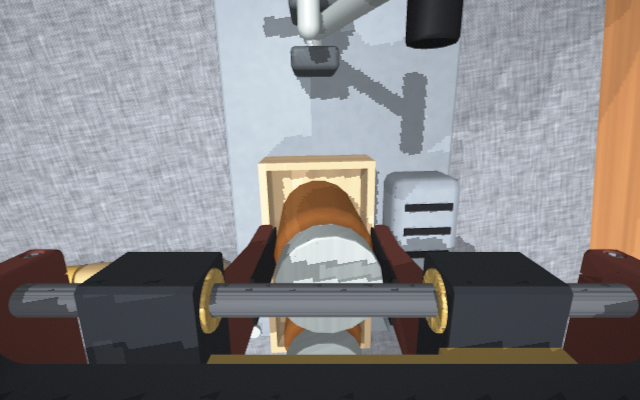

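arm_command --increments '[[[-0.3, 0.1, 0.8], 0], [[0, 0, 0.8], 0], [[0, 0, 0.4], 0], [[0, 0, 0], 0], [[0, 0, 0.2], 0], [[0, 0, 0], 0]]'

```text
t: 17.45
ee_pos: [589.0, 33.7, 84.5]
orientation: [3.111, -0.261, 0.069]
ft_force: [-0.6, 0.9, -1.9]
width: 51.4
```

arm_command --increments '[[[0, 0, 0.15], 0], [[0, 0, 0], 0]]'

```text
t: 17.65
ee_pos: [589.4, 33.7, 83.1]
orientation: [3.111, -0.261, 0.07]
ft_force: [0.7, -0.2, -2.1]
width: 51.0
```

arm_command --increments '[[[0, 0, 0.15], 0], [[0, 0, 0], 0]]'

```text
t: 17.85
ee_pos: [589.8, 33.7, 81.9]
orientation: [3.112, -0.261, 0.071]
ft_force: [0.0, -0.5, -2.7]
width: 51.4
```

arm_command --increments '[[[0, 0, 0.1], 0], [[0, 0, 0], 0]]'

```text
t: 18.05
ee_pos: [590.1, 33.8, 81.9]
orientation: [3.112, -0.261, 0.072]
ft_force: [0.1, 0.1, -2.7]
width: 51.6
```

arm_command --increments '[[[0, 0, 0.1], 0], [[0, 0, 0], 0]]'

```text
t: 18.25
ee_pos: [590.4, 33.9, 81.8]
orientation: [3.112, -0.261, 0.073]
ft_force: [-0.5, 0.8, -1.9]
width: 51.0
```

Stopped descending: the jar is on the floor. Release, then lift.

arm_command --increments '[[[0, 0, 0], 0], [[0, 0, 0], 0], [[0, 0, 0], 0], [[0, 0, 0], 0], [[0, 0, 0], 0], [[0, 0, 0], 0]]' --gripper 1

```text
t: 18.85
ee_pos: [591.3, 33.9, 81.9]
orientation: [3.112, -0.261, 0.076]
ft_force: [-0.1, 0.8, -0.6]
width: 87.7
```

arm_command --increments '[[[0, 0, -1], 0], [[0, 0, -2], 0], [[0, 0, -3], 0], [[0, 0, -3], 0], [[0, 0, -3], 0], [[0, 0, -1], 0], [[0, 0, 0], 0]]'

```text
t: 19.55
ee_pos: [584.4, 36.8, 218.8]
orientation: [3.112, -0.261, 0.075]
ft_force: [-0.6, -0.3, -0.4]
width: 88.0
```

Run:
```python
from h import *
import pickle
o=get_obs();print(o["orientation"],o["ee_pos"],o["t"],o["width"])
im=get_image("wrist");cv2.imwrite("pics/w10.png",im[:,:,::-1]);pickle.dump(o,open("o10.pkl","wb"))
im=get_image("side");cv2.imwrite("pics/s10.png",cv2.resize(im[80:240,260:420,::-1],None,fx=3.5,fy=3.5))
```

```text
[ 3.11205437 -0.26098928  0.07471377] [584.4403934   36.82697116 218.82990598] 19.55 87.9711126920172
```

View pics/s10.png

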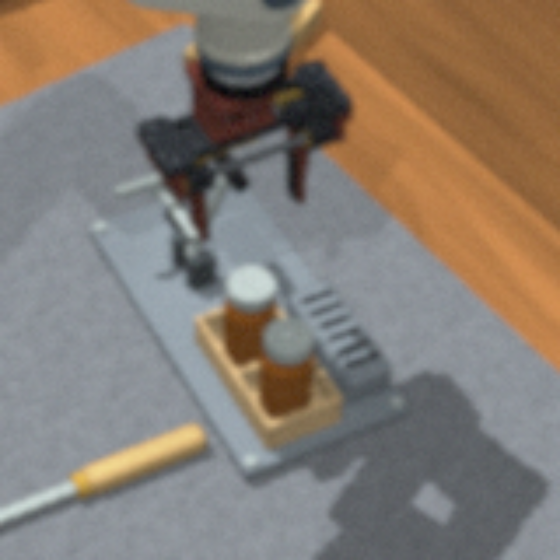

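View pics/w10.png

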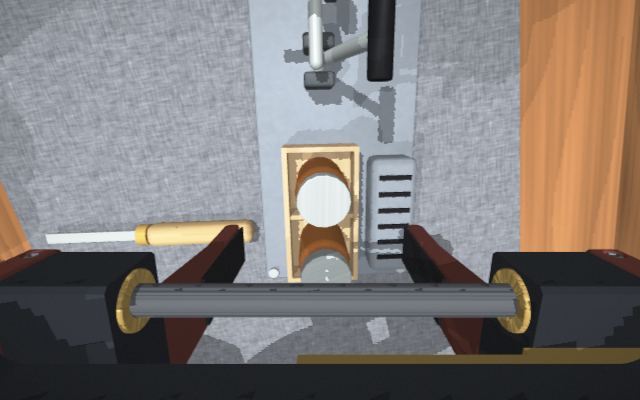

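arm_command --increments '[[[0, -2, 0], 0], [[0, -3, 0], 0], [[0, -3, 0], 0], [[0, -2, 0], 0], [[0, 0, 0], 0], [[0, 0, 0], 0]]' --gripper 0

```text
t: 20.25
ee_pos: [595.4, 136.5, 203.6]
orientation: [3.107, -0.263, 0.044]
ft_force: [0.1, -0.6, -0.6]
width: 43.3
```

Run:
```python
from h import *
import pickle
o=pickle.load(open("o10.pkl","rb"));c=cam("wrist",o)
print("lids",onz(c,(323,200),125),onz(c,(326,276),125))
o=get_obs();print(o["orientation"],o["ee_pos"],o["t"],o["width"])
im=get_image("wrist");cv2.imwrite("pics/w11.png",im[:,:,::-1]);pickle.dump(o,open("o11.pkl","wb"))
im=get_image("scene");cv2.imwrite("pics/s11.png",cv2.resize(im[180:320,240:390,::-1],None,fx=4,fy=4,interpolation=cv2.INTER_CUBIC))
```

```text
lids [589.01489458  35.49429243 125.        ] [579.81812982 -35.40266577 125.        ]
[ 3.10687881 -0.26294058  0.04358999] [595.42444189 136.46398612 203.6252846 ] 20.25 43.262055120558706
```

View pics/s11.png

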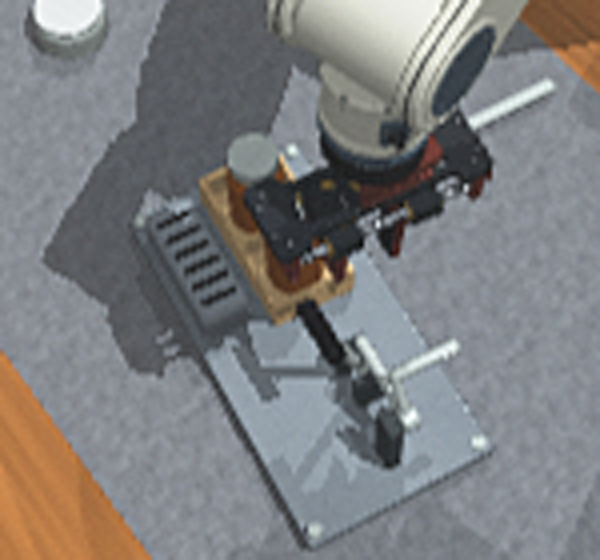

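View pics/w11.png

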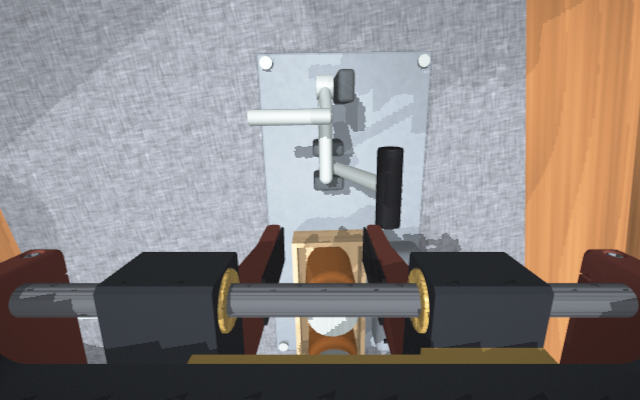

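Run:
```python
from h import *
import pickle
o=pickle.load(open("o11.pkl","rb"));c=cam("wrist",o)
print(cv2.Rodrigues(o["orientation"])[0].round(3))
th=-.16;x=np.array([np.cos(th),np.sin(th)]);y=np.array([-x[1],x[0]]);O=np.array([598.4,84.6])
m=lambda P:np.array([(P[:2]-O)@x,(P[:2]-O)@y])
e=onz(c,(248,117),117);j=onz(c,(328,116),117)
b1,b2=onz(c,(390,148),153),onz(c,(388,228),153)
for n,P in dict(end=e,joint=j,b1=b1,b2=b2,bm=(b1+b2)/2).items(): print(n,P,m(P))
T=O+(m(e)[0]+19)*x+117*y;print("tab pt pred",T,"start finger",O+(m(e)[0]+19)*x+(m(e)[1]-28)*y)
print(rel([*(O+(m(e)[0]+18)*x+(m(e)[1]-28)*y),135],o))
```

```text
[[ 0.985 -0.168  0.026]
 [-0.168 -0.986 -0.026]
 [ 0.03   0.021 -0.999]]
end [553.06640062 211.54319418 117.        ] [-64.9789282  118.09931698]
joint [613.21538572 202.02876117 117.        ] [ -4.08238664 118.28923756]
b1 [649.64743457 175.10165798 153.        ] [36.17430376 97.51035532]
b2 [641.79990073 117.95784968 153.        ] [37.5310533  39.84617367]
bm [645.72366765 146.52975383 153.        ] [36.85267853 68.6782645 ]
tab pt pred [571.64857779 207.43087254] start finger [567.36280922 180.87378432]
[-38.1439055  -40.46490496  66.6881251 ]
```

arm_command --increments '[[[-1.9, -2, 0], 0], [[-1.9, -2, 0], 0], [[0, 0, 0], 0], [[0, 0, 2], 0], [[0, 0, 2], 0], [[0, 0, 1.5], 0], [[0, 0, 0], 0], [[0, 0, 0], 0]]'

```text
t: 21.15
ee_pos: [568.0, 172.2, 145.9]
orientation: [3.104, -0.277, 0.048]
ft_force: [-0.2, 0.6, 0.2]
width: 0.1
```

```bash
cat >> h.py <<'E'
th=-.16;mx=np.array([np.cos(th),np.sin(th)]);my=np.array([-mx[1],mx[0]]);MO=np.array([598.4,84.6])
def m(P): return np.array([(P[:2]-MO)@mx,(P[:2]-MO)@my])
def w(a,b): return MO+a*mx+b*my
E
python3 - <<'E'
from h import *
o=get_obs();print(o["orientation"],o["ee_pos"],o["t"],o["width"],m(o["ee_pos"]),rel([*w(-47,90),102]))
E
```

```text
[ 3.10426929 -0.27713587  0.04757547] [567.98092329 172.1950867  145.92188384] 21.15 0.14214158735470553 [-43.98603458  81.62994673] [-4.59138614 -9.26848284 43.60376198]
```

arm_command --increments '[[[-0.4, -0.8, 0], 0], [[0, 0, 0], 0], [[0, 0, 1.5], 0], [[0, 0, 1.5], 0], [[0, 0, 1], 0], [[0, 0, 0], 0], [[0, 0, 0], 0]]'

```text
t: 21.85
ee_pos: [567.9, 179.8, 104.0]
orientation: [3.105, -0.278, 0.052]
ft_force: [-0.5, 0.5, 0.1]
width: 0.7
```

Run:
```python
from h import *
o=get_obs();print(o["orientation"],o["ee_pos"],o["t"],o["width"],m(o["ee_pos"]),o["ft_force"])
im=get_image("wrist");cv2.imwrite("pics/w12.png",im[:,:,::-1])
im=get_image("scene");cv2.imwrite("pics/s12.png",cv2.resize(im[180:320,240:390,::-1],None,fx=4,fy=4,interpolation=cv2.INTER_CUBIC))
```

```text
[ 3.10499336 -0.27818315  0.05172188] [567.8859946  179.79366702 104.01475666] 21.85 0.6738048102118864 [-45.29034297  89.11634867] [-0.4525289   0.54409459  0.08397812]
```

View pics/s12.png

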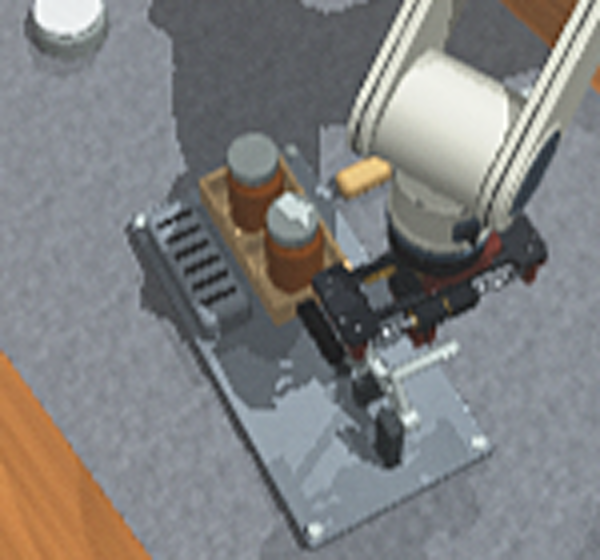

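View pics/w12.png

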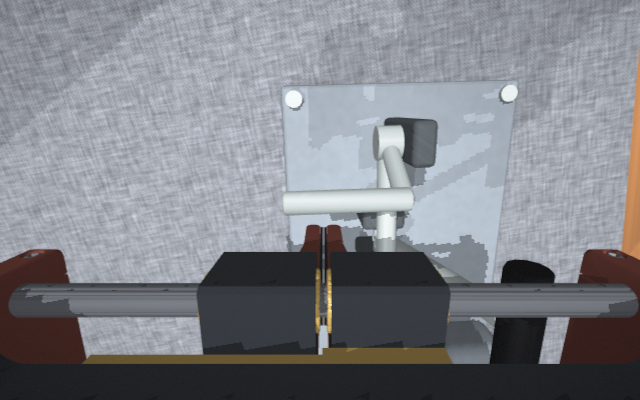

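arm_command --increments '[[[0, -1.2, 0], 0], [[0, -1.2, 0], 0], [[0, -1.2, 0], 0], [[0, -1, 0], 0], [[0, -1, 0], 0], [[0, 0, 0], 0]]'

```text
t: 22.55
ee_pos: [578.9, 240.0, 104.2]
orientation: [3.105, -0.277, 0.054]
ft_force: [0.4, -1.1, 0.0]
width: 0.6
```

Run:
```python
from h import *
o=get_obs();print(o["orientation"],o["ee_pos"],o["t"],m(o["ee_pos"]),o["ft_force"])
im=get_image("wrist");cv2.imwrite("pics/w13.png",im[:,:,::-1])
```

```text
[ 3.10464767 -0.27682309  0.05363308] [578.93787827 240.00805847 104.20066937] 22.55 [-43.97287073 150.32240505] [ 0.38916455 -1.09808506  0.01174077]
```

View pics/w13.png

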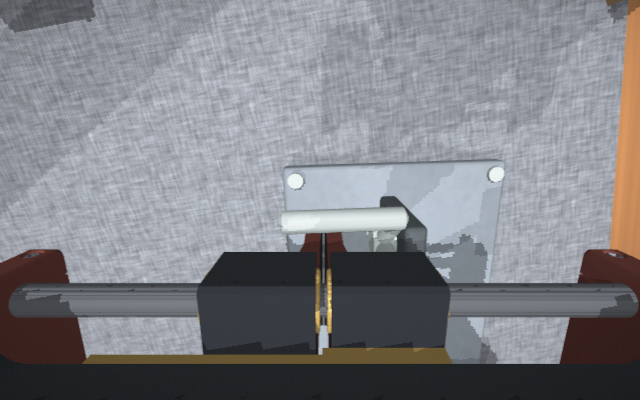

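Tab has gone over the top. Pushing slowly to the stop.

arm_command --increments '[[[0, -0.4, 0], 0], [[0, -0.4, 0], 0], [[0, -0.3, 0], 0], [[0, 0, 0], 0]]'

```text
t: 23.0
ee_pos: [579.5, 245.3, 103.5]
orientation: [3.095, -0.275, 0.047]
ft_force: [0.5, -0.0, 0.3]
width: 0.5
```

arm_command --increments '[[[0, -0.3, 0], 0], [[0, -0.3, 0], 0], [[0, 0, 0], 0]]'

```text
t: 23.3
ee_pos: [579.6, 245.2, 103.4]
orientation: [3.086, -0.274, 0.042]
ft_force: [-0.3, 0.4, -0.6]
width: 0.4
```

Run:
```python
from h import *
import pickle
o=get_obs();print(o["orientation"],o["ee_pos"],o["t"],m(o["ee_pos"]),o["ft_force"])
im=get_image("wrist");cv2.imwrite("pics/w14.png",im[:,:,::-1])
im=get_image("scene");cv2.imwrite("pics/s14.png",cv2.resize(im[180:320,240:390,::-1],None,fx=4,fy=4,interpolation=cv2.INTER_CUBIC))
c=cam("wrist",o)
for a in (1.0,1.15,1.4): # joint value->lean a-0.6
    print(a,proj(c,[*w(-65,142+45*np.sin(a-.6)),80+45*np.cos(a-.6)]))
```

```text
[ 3.08551865 -0.27443714  0.04191196] [579.60243231 245.16899595 103.36188055] 23.3 [-44.13903615 155.5232989 ] [-0.34164009  0.40332019 -0.6378255 ]
1.0 [281.53847342 253.15220686]
1.15 [281.47670359 239.46737164]
1.4 [281.86199316 218.1386235 ]
```

View pics/s14.png

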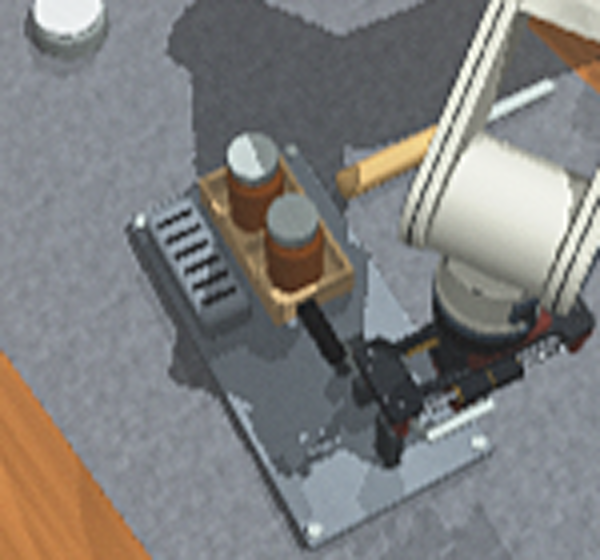

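View pics/w14.png

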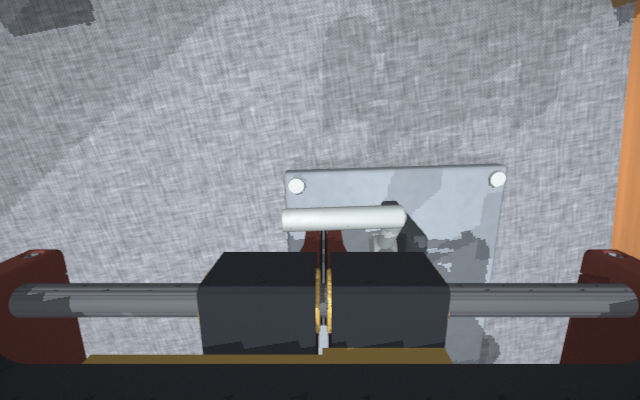

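arm_command --increments '[[[0, 0.8, 0], 0], [[0, 0, -1], 0], [[0, 0, -3], 0], [[0, 0, -4], 0], [[0, 0, -3], 0], [[0, 0, 0], 0]]'

```text
t: 24.0
ee_pos: [576.4, 245.1, 219.7]
orientation: [3.092, -0.276, 0.046]
ft_force: [-0.2, -0.0, -0.2]
width: 0.6
```

arm_command --increments '[[[2, 2, 0], 0], [[3, 3, 0], 0], [[2, 2.5, 0], 0], [[1, 1.5, 0], 0], [[0, 0, 0], 0], [[0, 0, 0], 0]]' --gripper 1

```text
t: 24.6
ee_pos: [641.0, 142.8, 226.4]
orientation: [3.098, -0.273, 0.052]
ft_force: [-0.1, 0.2, -0.4]
width: 44.9
```

Run:
```python
from h import *
o=get_obs();print(o["orientation"],o["ee_pos"],o["t"],o["width"],m(o["ee_pos"]),rel([*w(37.5,57),140]))
im=get_image("wrist");cv2.imwrite("pics/w15.png",im[:,:,::-1])
im=get_image("scene");cv2.imwrite("pics/s15.png",cv2.resize(im[180:320,240:390,::-1],None,fx=4,fy=4,interpolation=cv2.INTER_CUBIC))
```

```text
[ 3.09801066 -0.27303144  0.05202845] [641.02083873 142.80738399 226.38423069] 24.6 44.91543408692432 [32.80295881 64.25419316] [ 1.69065297  4.74867427 86.66898298]
```

View pics/s15.png

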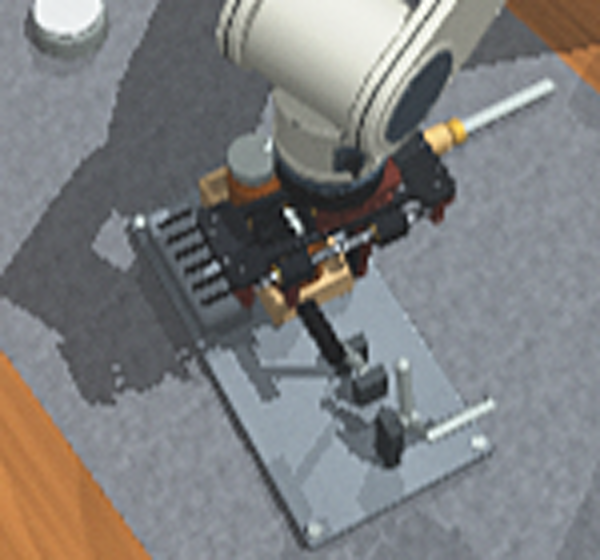

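View pics/w15.png

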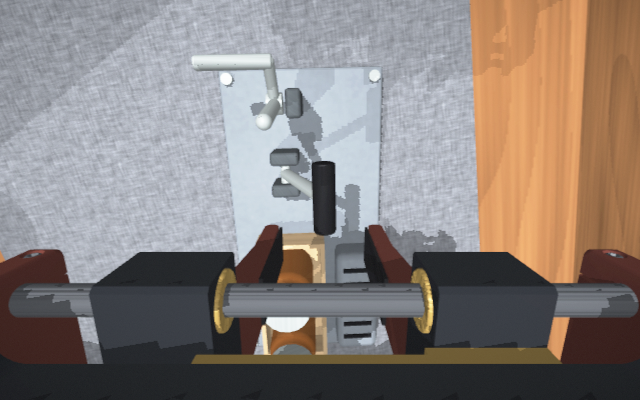

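arm_command --increments '[[[0.1, 0.4, 0], 0], [[0, 0, 0], 0], [[0, 0, 1], 0], [[0, 0, 2], 0], [[0, 0, 2], 0], [[0, 0, 1], 0], [[0, 0, 0], 0], [[0, 0, 0], 0]]'

```text
t: 25.5
ee_pos: [641.1, 141.3, 162.9]
orientation: [3.099, -0.263, 0.051]
ft_force: [0.1, -0.8, 0.1]
width: 88.0
```

Run:
```python
from h import *
o=get_obs();print(o["orientation"],o["ee_pos"],o["t"],o["width"],m(o["ee_pos"]),rel([*w(37.5,57),140]),o["ft_force"])
im=get_image("wrist");cv2.imwrite("pics/w16.png",im[:,:,::-1])
```

```text
[ 3.09942158 -0.26273523  0.05133995] [641.13864226 141.26172255 162.86951185] 25.5 88.00450374823156 [33.16550968 62.74704226] [ 3.57022995  5.06877528 23.1601349 ] [ 0.11664581 -0.84928883  0.10820881]
```

View pics/w16.png

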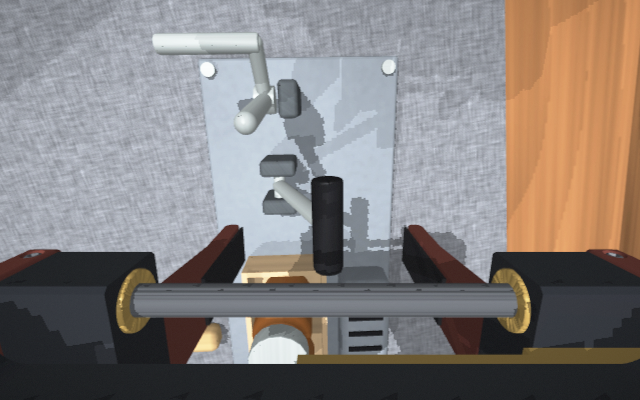

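arm_command --increments '[[[0.3, 0.4, 0.5], 0], [[0, 0, 1], 0], [[0, 0, 0.6], 0], [[0, 0, 0], 0], [[0, 0, 0], 0]]'

```text
t: 26.05
ee_pos: [645.7, 135.7, 142.6]
orientation: [3.1, -0.263, 0.057]
ft_force: [-0.3, -1.0, 0.4]
width: 88.2
```

arm_command --increments '[[[0, 0, 0], 0], [[0, 0, 0], 0], [[0, 0, 0], 0], [[0, 0, 0], 0], [[0, 0, 0], 0], [[0, 0, 0], 0], [[0, 0, 0], 0], [[0, 0, 0], 0], [[0, 0, 0], 0], [[0, 0, 0], 0], [[0, 0, 0], 0], [[0, 0, 0], 0]]' --gripper 0

```text
t: 27.25
ee_pos: [643.8, 136.3, 143.1]
orientation: [3.1, -0.261, 0.052]
ft_force: [-1.2, -0.2, 1.1]
width: 17.4
```

Run:
```python
from h import *
o=get_obs();print(o["orientation"],o["ee_pos"],o["t"],o["width"],m(o["ee_pos"]),o["ft_force"])
im=get_image("wrist");cv2.imwrite("pics/w17.png",im[:,:,::-1])
```

```text
[ 3.10024457 -0.26140773  0.05151101] [643.7858947  136.30280445 143.13540422] 27.25 17.44502460247325 [36.56899545 58.27321853] [-1.15060451 -0.15718956  1.14920955]
```

View pics/w17.png

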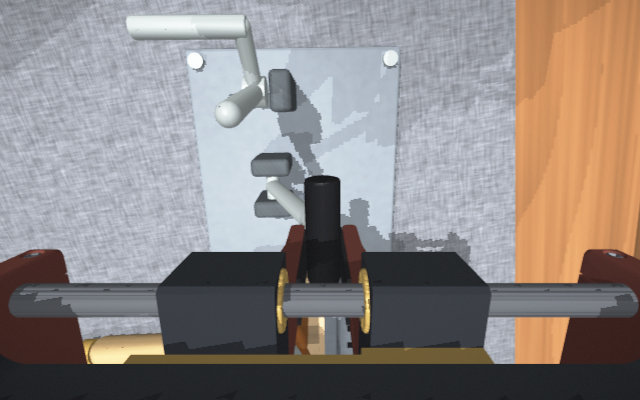

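arm_command --increments '[[[-1, 0, -0.25], 0], [[-1, 0, -0.2], 0], [[-1, 0, -0.15], 0], [[-1, 0, -0.05], 0], [[-1, 0, 0.05], 0], [[0, 0, 0], 0]]'

```text
t: 27.9
ee_pos: [607.4, 141.9, 152.7]
orientation: [3.1, -0.26, 0.107]
ft_force: [3.5, 0.0, -13.5]
width: 17.5
```

Run:
```python
from h import *
o=get_obs();print(o["orientation"],o["ee_pos"],o["t"],o["width"],m(o["ee_pos"]),o["ft_force"])
im=get_image("wrist");cv2.imwrite("pics/w18.png",im[:,:,::-1])
```

```text
[ 3.0998653  -0.2602594   0.10659096] [607.43609978 141.87916239 152.73177496] 27.9 17.451488873660395 [-0.20492919 57.9871671 ] [  3.4512947    0.04019954 -13.48868115]
```

View pics/w18.png

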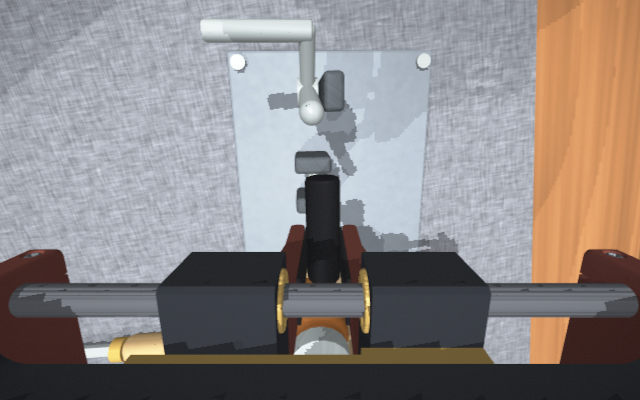

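arm_command --increments '[[[-0.8, 0, 0.2], 0], [[-0.8, 0, 0.15], 0], [[-0.8, 0, 0.15], 0], [[-0.8, 0, 0.15], 0], [[-0.6, 0, 0.15], 0], [[-0.3, 0, 0], 0]]'

```text
t: 28.55
ee_pos: [586.0, 145.5, 151.5]
orientation: [3.099, -0.258, 0.172]
ft_force: [9.5, -1.3, -16.0]
width: 17.1
```

Run:
```python
from h import *
o=get_obs();print(o["orientation"],o["ee_pos"],o["t"],o["width"],m(o["ee_pos"]),o["ft_force"],o["moment"])
```

```text
[ 3.09939678 -0.25797266  0.17194963] [586.00921109 145.45047999 151.53944954] 28.55 17.10412792347882 [-21.92711422  58.09917579] [  9.47224124  -1.25949844 -15.98152431] [-0.36382574 -1.52641114  0.11879243]
```

arm_command --increments '[[[-0.3, 0, 0.5], 0], [[-0.4, 0, 0.5], 0], [[-0.5, 0, 0.4], 0], [[-0.6, 0, 0.3], 0]]'

```text
t: 28.95
ee_pos: [586.4, 146.3, 149.7]
orientation: [3.099, -0.257, 0.23]
ft_force: [3.9, -6.2, 8.2]
width: 17.3
```

Run:
```python
from h import *
o=get_obs();print(o["orientation"],o["ee_pos"],o["t"],o["width"],m(o["ee_pos"]),o["ft_force"],o["moment"])
im=get_image("wrist");cv2.imwrite("pics/w19.png",im[:,:,::-1])
im=get_image("scene");cv2.imwrite("pics/s19.png",cv2.resize(im[180:320,240:390,::-1],None,fx=4,fy=4,interpolation=cv2.INTER_CUBIC))
```

```text
[ 3.09913896 -0.25669857  0.22952157] [586.36857658 146.30508103 149.73852782] 28.95 17.310904539986076 [-21.70849231  59.00011471] [ 3.88047894 -6.20457873  8.1740537 ] [-1.28511888 -0.94666583 -0.14627591]
```

View pics/w19.png

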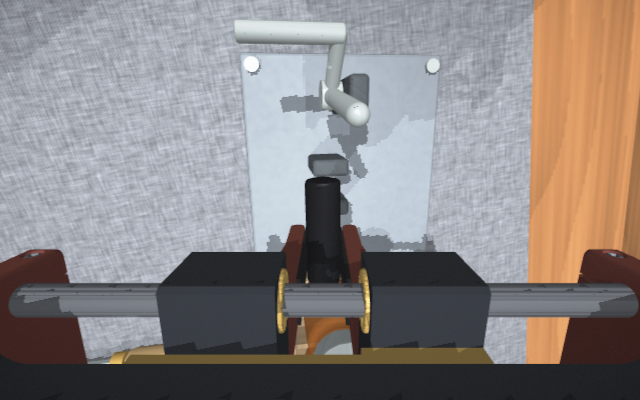

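View pics/s19.png

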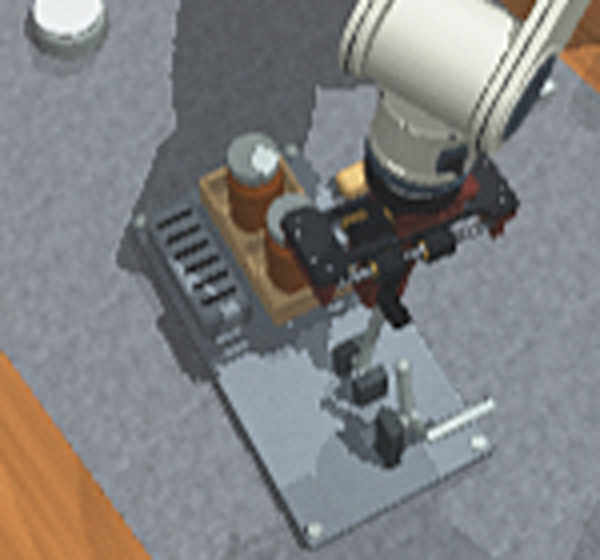

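arm_command --increments '[[[-2.5, 0, -0.2], 0], [[-2.0, 0, -0.2], 0]]'

```text
t: 29.25
ee_pos: [561.3, 153.8, 151.4]
orientation: [3.102, -0.253, 0.294]
ft_force: [62.6, -15.3, -17.1]
width: 26.0
```

Run:
```python
from h import *
o=get_obs();print(o["orientation"],o["ee_pos"],o["t"],o["width"],m(o["ee_pos"]),o["ft_force"],o["moment"])
R=cv2.Rodrigues(o["orientation"])[0];print(R.round(3)); g=o["ee_pos"]-12*R[:,2];print("bar approx",m(g),g[2])
im=get_image("scene");cv2.imwrite("pics/s20.png",cv2.resize(im[180:320,240:390,::-1],None,fx=4,fy=4,interpolation=cv2.INTER_CUBIC))
im=get_image("side");cv2.imwrite("pics/s20b.png",cv2.resize(im[80:240,260:420,::-1],None,fx=3.5,fy=3.5))
```

```text
[ 3.10212878 -0.25259216  0.29368714] [561.27106662 153.80053324 151.39892347] 29.25 25.99239352122746 [-47.67960089  62.40133935] [ 62.57504253 -15.29099652 -17.09691854] [ -2.52210664 -10.02120037  -0.20167699]
[[ 0.969 -0.162  0.185]
 [-0.159 -0.987 -0.03 ]
 [ 0.188  0.    -0.982]]
bar approx [-49.93162383  62.4078239 ] 163.1857105932772
```

View pics/s20.png

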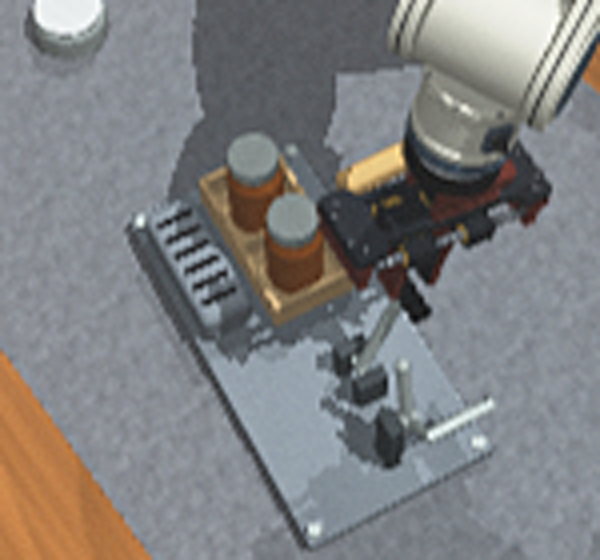

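View pics/s20b.png

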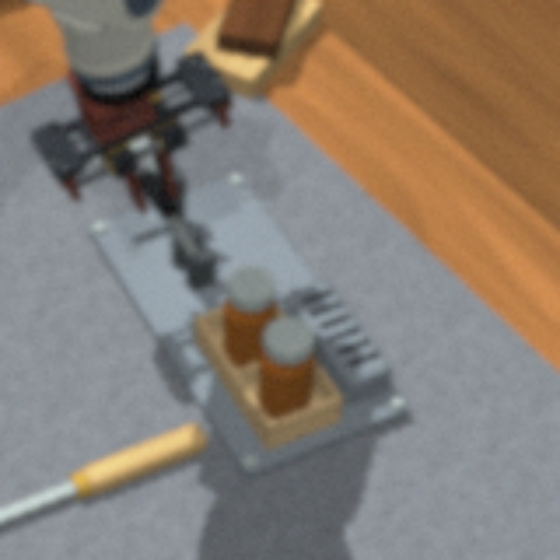

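arm_command --increments '[[[-0.3, 0, 0], 0]]'

```text
t: 29.45
ee_pos: [570.3, 155.7, 159.1]
orientation: [3.105, -0.253, 0.332]
ft_force: [-1.0, -6.9, 11.5]
width: 12.0
```

Run:
```python
from h import *
o=get_obs();print(o["orientation"],o["ee_pos"],o["t"],o["width"],m(o["ee_pos"]),o["ft_force"],o["moment"])
R=cv2.Rodrigues(o["orientation"])[0];g=o["ee_pos"]-12*R[:,2];print("bar approx",m(g),g[2])
im=get_image("wrist");cv2.imwrite("pics/w21.png",im[:,:,::-1])
o=get_obs();print(o["t"],o["ee_pos"],o["ft_force"],o["width"])
```

```text
[ 3.10506619 -0.25301247  0.33166076] [570.32518141 155.72870157 159.10671211] 29.45 11.952654394505851 [-39.04832406  65.74736507] [-0.97916653 -6.91604031 11.52647622] [-1.42215669 -0.36024663 -0.27058157]
bar approx [-41.57495936  65.6514235 ] 170.8373092511575
29.5 [569.47041632 155.92562559 159.42041836] [ 1.36778759 -1.96380897 17.64010353] 10.43484414600444
```

View pics/w21.png

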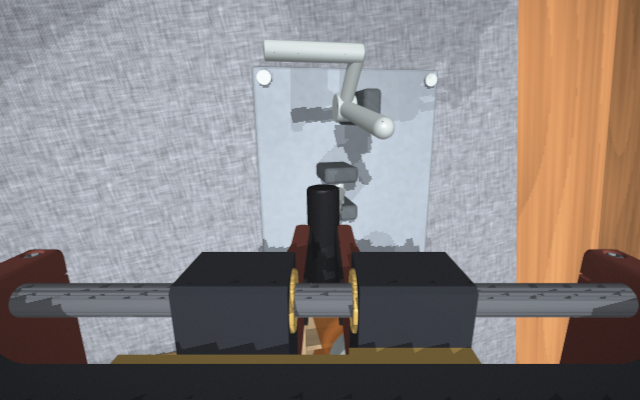

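arm_command --increments '[[[0, 0, 0], 0], [[0, 0, 0], 0], [[0, 0, 0], 0], [[0, 0, -2], 0], [[0, 0, -3], 0], [[0, 0, -1], 0], [[0, 0, 0], 0]]' --gripper 1

```text
t: 30.2
ee_pos: [556.3, 157.5, 219.7]
orientation: [3.106, -0.257, 0.329]
ft_force: [-0.3, 0.3, -0.1]
width: 63.1
```

Run:
```python
from h import *
o=get_obs();print(o["orientation"],o["ee_pos"],o["t"],o["width"],m(o["ee_pos"]),o["ft_force"])
print(cv2.Rodrigues(o["orientation"])[0].round(3)); print(rel([*w(85,53),200]))
im=get_image("wrist");cv2.imwrite("pics/w22.png",im[:,:,::-1])
im=get_image("scene");cv2.imwrite("pics/s22.png",cv2.resize(im[180:320,240:390,::-1],None,fx=4,fy=4,interpolation=cv2.INTER_CUBIC))
```

```text
[ 3.10612368 -0.25744204  0.32934497] [556.32873184 157.50851192 219.74835723] 30.2 63.07844428562749 [-53.14955714  65.27455316] [-0.34863453  0.3223401  -0.0787599 ]
[[ 0.964 -0.164  0.208]
 [-0.162 -0.986 -0.025]
 [ 0.209 -0.01  -0.978]]
[131.05078377  11.86849771  48.07071084]
```

View pics/s22.png

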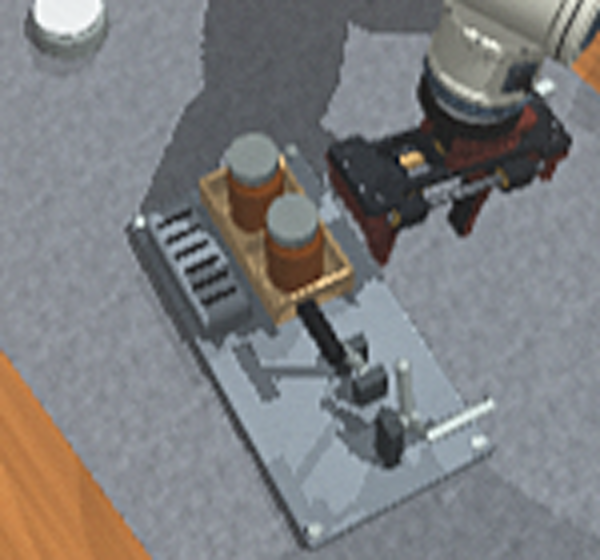

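View pics/w22.png

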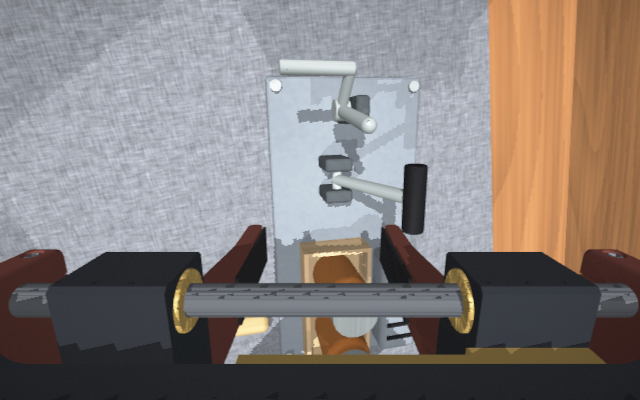

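arm_command --increments '[[[2, 0.2, 0], 0], [[3, 0.3, 0], 0], [[3, 0.3, 0], 0], [[3, 0.3, 0], 0], [[2, 0.1, 0], 0], [[0, 0, 1], 0], [[0, 0, 2], 0], [[0, 0, 0], 0], [[0, 0, 0], 0]]' --gripper 0

```text
t: 31.2
ee_pos: [680.5, 121.3, 196.7]
orientation: [3.103, -0.255, 0.287]
ft_force: [0.3, -0.4, -0.4]
width: 5.9
```

Run:
```python
from h import *
o=get_obs();print(o["orientation"],o["ee_pos"],o["t"],o["width"],m(o["ee_pos"]),o["ft_force"])
print(cv2.Rodrigues(o["orientation"])[0].round(3)); print(rel([*w(83,53),128]))
```

```text
[ 3.10307677 -0.25534403  0.28667079] [680.54641448 121.29948193 196.68419999] 31.2 5.930239317816207 [75.25028596 49.31814928] [ 0.27272859 -0.43681707 -0.37638441]
[[ 0.97  -0.163  0.181]
 [-0.161 -0.987 -0.03 ]
 [ 0.183 -0.    -0.983]]
[-4.97859792 -3.69856286 68.93959396]
```

arm_command --increments '[[[0, -0.4, 1], 0], [[0, 0, 2], 0], [[0, 0, 2], 0], [[0, 0, 1.5], 0], [[0, 0, 0.5], 0], [[0, 0, 0], 0], [[0, 0, 0], 0]]'

```text
t: 31.9
ee_pos: [692.6, 126.0, 125.5]
orientation: [3.104, -0.252, 0.288]
ft_force: [0.5, -0.1, 0.1]
width: 0.6
```

Run:
```python
from h import *
o=get_obs();print(o["orientation"],o["ee_pos"],o["t"],o["width"],m(o["ee_pos"]),o["ft_force"])
im=get_image("wrist");cv2.imwrite("pics/w23.png",im[:,:,::-1])
im=get_image("scene");cv2.imwrite("pics/s23.png",cv2.resize(im[180:320,240:390,::-1],None,fx=4,fy=4,interpolation=cv2.INTER_CUBIC))
```

```text
[ 3.10412939 -0.25223986  0.28779037] [692.58752158 125.95455057 125.47445169] 31.9 0.5768590038635281 [86.39595823 55.83212763] [ 0.48096074 -0.10866978  0.10126802]
```

View pics/s23.png

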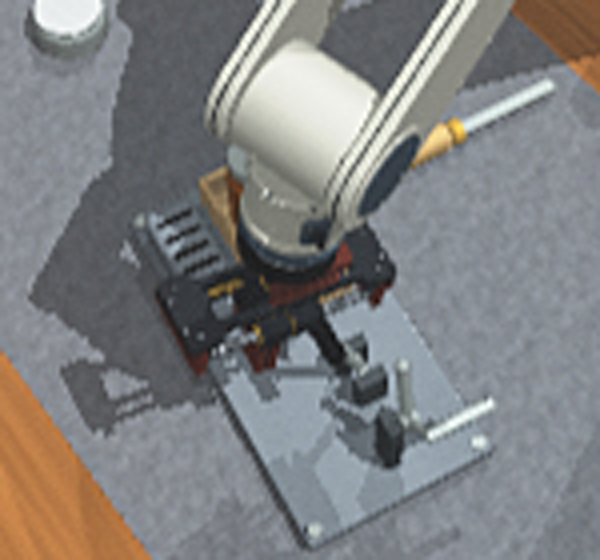

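View pics/w23.png

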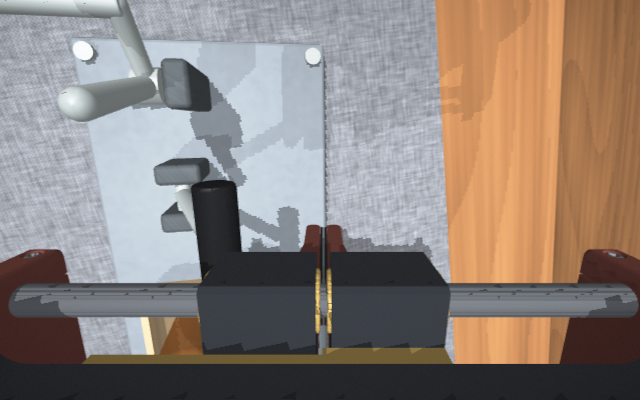

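arm_command --increments '[[[-1.8, 0, -0.35], 0], [[-2, 0, -0.4], 0], [[-2, 0, -0.4], 0], [[-1.5, 0, -0.3], 0]]'

```text
t: 32.4
ee_pos: [627.4, 138.5, 134.3]
orientation: [3.106, -0.254, 0.323]
ft_force: [4.7, -1.4, -1.3]
width: 0.6
```

Run:
```python
from h import *
o=get_obs();print(o["orientation"],o["ee_pos"],o["t"],o["width"],m(o["ee_pos"]),o["ft_force"])
print(cv2.Rodrigues(o["orientation"])[0].round(3))
```

```text
[ 3.10556639 -0.25373032  0.32299733] [627.37868859 138.52706994 134.30615877] 32.4 0.5681105478786097 [20.01698794 57.85510746] [ 4.66613278 -1.39979176 -1.34034634]
[[ 0.966 -0.162  0.204]
 [-0.16  -0.987 -0.026]
 [ 0.205 -0.008 -0.979]]
```

arm_command --increments '[[[-1.5, 0, -0.1], 0], [[-1.5, 0, -0.1], 0]]'

```text
t: 32.6
ee_pos: [601.0, 143.5, 133.9]
orientation: [3.106, -0.253, 0.339]
ft_force: [7.0, -1.1, -1.7]
width: 0.6
```

Run:
```python
from h import *
o=get_obs();print(o["orientation"],o["ee_pos"],o["t"],o["width"],m(o["ee_pos"]),o["ft_force"])
```

```text
[ 3.10589497 -0.25338161  0.33938678] [601.04473129 143.4612371  133.91135552] 32.6 0.6476451444561139 [-6.76671584 58.53077305] [ 6.97807137 -1.1123952  -1.69597107]
```

arm_command --increments '[[[-1.0, 0, -0.1], 0], [[-1.0, 0, -0.1], 0]]'

```text
t: 32.8
ee_pos: [589.5, 147.8, 136.3]
orientation: [3.108, -0.25, 0.372]
ft_force: [40.6, -9.4, -16.1]
width: 0.4
```

Run:
```python
from h import *
import pickle
o=get_obs();print(o["orientation"],o["ee_pos"],o["t"],o["width"],m(o["ee_pos"]),o["ft_force"])
im=get_image("wrist");cv2.imwrite("pics/w25.png",im[:,:,::-1])
im=get_image("scene");cv2.imwrite("pics/s25.png",cv2.resize(im[180:320,240:390,::-1],None,fx=4,fy=4,interpolation=cv2.INTER_CUBIC))
o=get_obs();print(o["t"],o["ee_pos"],o["ft_force"]);pickle.dump(o,open("o25.pkl","wb"))
```

```text
[ 3.10764141 -0.25003635  0.37248499] [589.49734548 147.80273694 136.33444772] 32.8 0.426367874477373 [-18.85829014  60.97711134] [ 40.56697271  -9.44553477 -16.12440735]
32.9 [590.42325013 147.96344419 137.06117238] [24.36914639 -4.60775355 -6.49261239]
```

View pics/s25.png

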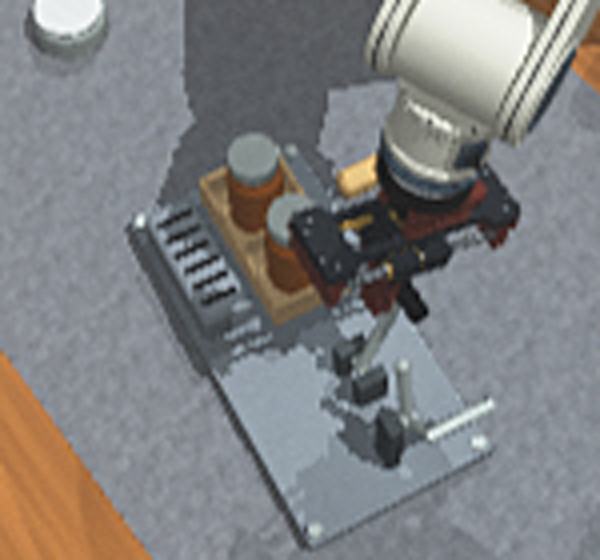

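View pics/w25.png

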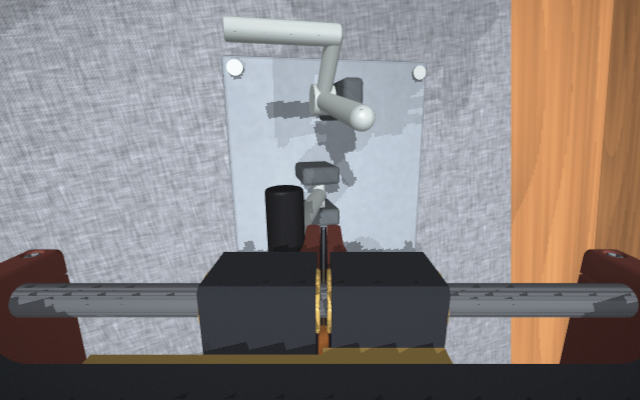

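Run:
```python
from h import *
import pickle
o=pickle.load(open("o25.pkl","rb"));c=cam("wrist",o)
P=onz(c,(284,190),158);print(m(P),"lever",np.arcsin(-m(P)[0]/110)+.35)
for a in (0.5,.6,.7): print(a,proj(c,[*w(-110*np.sin(a-.35),98),50+110*np.cos(a-.35)]), proj(cam("scene"),[*w(-110*np.sin(a-.35),98),50+110*np.cos(a-.35)]))
print("scene bar end px ~",240+421/4,180+315/4)
o=get_obs();print(o["t"],o["ee_pos"],o["ft_force"])
```

```text
[-40.61056089  97.36079494] lever 0.7281339792271078
0.5 [336.15099007 186.325336  ] [338.92051454 261.35793807]
0.6 [312.49260897 186.57014519] [341.80662084 260.21473561]
0.7 [288.98449756 186.35782115] [344.58640675 259.26603653]
scene bar end px ~ 345.25 258.75
32.9 [590.42325013 147.96344419 137.06117238] [24.36914639 -4.60775355 -6.49261239]
```

Run:
```python
from h import *
for i in range(6):
    im=get_image(["wrist","scene","side"][i%3]);o=get_obs();print(o["t"],o["ee_pos"].round(1),o["ft_force"].round(1))
    if i<3: cv2.imwrite(f"pics/f{i}.png",im[:,:,::-1])
im=cv2.imread("pics/f2.png");cv2.imwrite("pics/f2z.png",cv2.resize(im[80:340,230:450],None,fx=2.2,fy=2.2))
```

```text
32.95 [590.5 148.  137.1] [24.  -4.9 -5.3]
33.0 [590.5 148.  137.1] [21.9 -3.6 -4.4]
33.05 [590.5 147.9 137. ] [22.6 -4.2 -4.3]
33.1 [590.5 147.9 137. ] [23.4 -3.3 -5.2]
33.15 [590.5 147.9 137. ] [21.5 -4.7 -4.7]
33.2 [590.5 147.9 137. ] [21.7 -3.9 -4.9]
```

View pics/f2z.png

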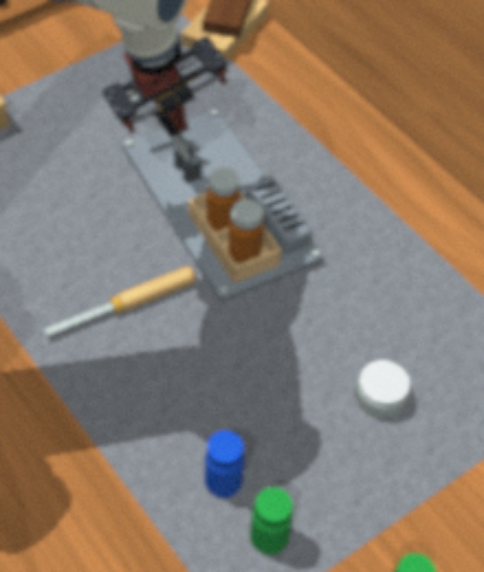

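The arm holds the lever steadily at its stop with about 22 N. Both jars stand upright and the catch is over, so I'm handing in.

```bash
python3 -c "
from workcell import *
print(close_job())"
```

```text
the job is handed in; nothing more can be done
None
```

I handed the job in at about 33 s of the 72 s allowed. Both jars are in the cradle, the catch is flipped over, and the run lever is held at its stop. No verdict was reported.

- **Jars:** Each jar was set on the floor of its own cell and let go. The last pictures show both upright. Lid centres measured about 2 mm and 4 mm from the cell centres.
- **Catch:** I pushed it over until it stopped. The tab end sat where the camera model puts 1.4 rad, and later pictures show it still there.
- **Lever:** My first pull, gripping the bar, tilted the tool. It briefly reached about 63 N at the wrist and the bar slipped, so I let go and the lever sprang back. I then hooked the bar from behind with closed fingers and pulled it to the stop. Two views put it at about 0.7 rad, held with a steady push of about 22 N.
- **Bystanders:** The tin and the gouge look unmoved in the last side picture. I did not measure them again, and the mallet was not near any move.

**Checks that disagreed:**
- The first scene-camera reading of the cradle was about 7 mm off the wrist camera's. I used the wrist value, because it gave the known 80 mm cradle width.
- The tool was tilted about 0.2 rad at the end, which did not affect the hold.

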